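# Clear the drawer front, fetch the sealing wax, put the jars back

## Task

The stick of red sealing wax is wanted from the small drawer box, but two jars and the seal stamp stand in front of its drawer: stand the seal stamp upright on the brass disc of the wooden sealing tray and park the water jar and the ink jar upright on the blue felt mat. Then pull the drawer well out, take out the wax, lay it lengthwise along the grey felt strip of the tray and push the drawer fully shut. Last, put the water jar back in the cork coaster and the ink jar back in the white coaster, upright and without knocking anything over.

Things in the scene. Friction and masses are not known exactly. Their poses are not given: they have to be found in the camera images.
- water_jar: clear glass jar half full of grey water, 65 mm diameter, 81 mm high, open at the top, 0.19 kg; starts standing in the cork coaster. Origin: centre of its underside, z up
- ink_jar: small glass ink jar with a black screw cap, 35 mm high in all: glass 40 mm diameter, cap 46 mm diameter from 19 to 35 mm above the underside; the cap stays on; starts standing in the white coaster. Origin: centre of its underside, z up
- seal_stamp: wax seal stamp with a turned brown wooden grip (28 mm diameter at the widest, from 24 to 90 mm above the underside) on a brass die 24 mm diameter; stands upright on the die, 90 mm high, 75 g. Origin: centre of its underside, z up
- wax_stick: dark red stick of sealing wax, 11 x 85 x 11 mm, long along its own y; starts lying across one of the two bays of the closed drawer, long side along the drawer front, seen through the box's clear top (the other bay holds a blue and white eraser, 23 x 58 x 13 mm, which may stay). Origin: centre of its underside
- water_coaster: round brown cork coaster, fixed, 92 mm outside diameter, recess 84 mm diameter, its floor 4 mm and its rim 8 mm above the table. Origin: centre of its underside. Lies in front of the drawer; the drawer passes above it when it is empty
- ink_coaster: round white coaster, fixed, 72 mm outside diameter, recess 64 mm diameter, its floor 4 mm and its rim 8 mm above the table. Origin: centre of its underside. Lies in front of the drawer; the drawer passes above it when it is empty
- side_mat: blue felt mat, fixed, 120 (x) x 176 (y) x 3 mm, free at the start. Origin: centre of its underside; its x and y axes run along its short and long sides
- seal_tray: shallow dark wooden tray, fixed, 112 (x) x 152 (y) mm, floor 4 mm and rim 10 mm above the table, walls 4 mm, parted by a low wall at y = 0 into two bays 70 mm wide. The bay on its +y side has a brass disc 44 mm in diameter centred at (0, 0.038); the bay on its -y side has a grey felt strip 30 mm wide, 100 mm long along x, centred at (0, -0.038). Origin: centre of its underside
- drawer (a joint): travel of the drawer, m: 0 shut (front flush with the box), 0.105 fully out; runs easily (1 N), stays where left. Box: dark wood, clear top, fixed, 160 deep, 250 wide, 60 mm high. Inside the drawer: floor 17, walls 43, front 53 mm above the table; two bays, each 109 mm wide. Fully out, the front 95 mm of the bays are clear of the box, the wax among them
- drawer_knob (a point): middle of the brass knob on the drawer front, 32 mm above the table, 22 mm before the front; knob 20 mm in diameter, end 32 mm before the front. Moves with the drawer. Its x axis points level into the box, so the drawer is pulled along -x of this point; its y runs along the front
Things that resemble listed ones, but are neither listed nor needed, are in the scene too. What is shaped like the ink_jar but orange, pink or turquoise is not meant.

How it is judged:
By the outcome, as a careful person would: the job done as asked, in the order asked, and still so for the second after the job is handed in, with the robot touching nothing.
It also fails if it takes over 150 s, if anything falls off the work surface, if the arm or the gripper's body presses on something with over 40 N, if the wrist force passes 120 N, or if a joint passes its speed limit or range.

## Robot

A 6-joint arm with a two-finger parallel gripper is mounted at the origin on a cart in front of the work surface, level with it; the furniture and walls round the work are solid. World frame = base frame: x ahead of the robot, y to its left, z up, the work surface at z = 0. Lengths are in m, angles in rad, forces in N, time in s.
With the tool pointing down it reaches from about 0.35 to 0.775 m from the base axis. Payload 5.5 kg.
Tool frame: the origin (TCP) lies midway between the tips of the shut fingers; the grasp point (between the pads) lies 19 mm behind it (env.hold_point_z is the distance from the TCP to the grasp point, in m); z points along the fingers, y is the line along which they close (so a half turn about z gives the same grasp; the last joint's range is limited). The gripper opens to 85 mm and grips with 20 to 120 N. Pads are 22 mm wide; open, the fingers measure 114 mm over their backs; the gripper's body (76 mm by 85 mm) begins 54 mm behind the grasp point. The pads swing forward as they close: fully open they stand 13 mm farther back than shut.
Start: joints at [1.082, 0.313, 0.046, 1.304, 0, 1.431], TCP at [0.197, 0.54, 0.231] pointing down, gripper open.
Joint ranges: [-2.76, 2.76], [-0.86, 1.69], [-1.03, 1.26], [-2.2, 2.34], [-1.47, 1.5], [-3.14, 3.14]. Speed limits (rad/s): [2.57, 2.57, 3.14, 3.14, 3.14, 3.14].

## Interface

Orientations are given as a unit quaternion [w, x, y, z].
In Python, from workcell import env, read_camera gives the robot as it stands. The module is installed in compiled form; this text tells all that it offers.
- The arm moves only by the tool carry_out, never from a script. Its argument "moves" is a list of rows, each an object of numbers: "tx", "ty", "tz": the shift along the world's x, y, z in cm; "wx", "wy", "wz": the turn, a rotation vector about the world's x, y, z in rad; "claw": the closure, from -1 (fully open) to 1 (shut). A call has 1 to 8 rows; each row shifts and turns the commanded pose from where the row before left it; what a row does not reach is not made up. A row lasts 1/8 s, in which the tool goes at most 62.5 mm and 10.7 degrees, less where a joint would pass 70% of its speed; a pose out of reach is approached as far as the arm can. A call is refused whole if a number of a shift passes 6.25 or a number of a turn 0.188, either way. A call with a gripper value outside its range is refused whole. The fingers move at their own pace and stop on an object; "newtons" is the grip in N (left out, the last holds). Time passes only in rows, so rows that do not move let the fingers close. It gives the time, the measured TCP pose, the force, the opening and the grip force at its end, in the units of the state.
- env.get_state(): the state, without advancing time (a new reading comes with each control period).
- read_camera(name): name is "scene" or "top"; returns a dict with "image" (384x512x3 uint8, blue, green, red), "z_map" (384x512 float32, m along the optical axis (not along the pixel's ray), 0 where there is no reading), "fx", "fy", "cx", "cy" (pixels), "camera_from_world" (4x4, takes a point from world to camera coordinates). Camera axes: x right, y down, z forward; pixel columns grow to the right and rows downward; lengths in m; the calibration is good to about 2 mm. A picture is of the moment at which its call begins.
- env.hand_in(): hands the job in; it is judged then, once.
The state is a dict: "clock": time; "joint_pos": joint angles; "qvel": joint speeds; "tau": joint torques, N m; "tcp_pos": TCP position; "orientation": TCP orientation; "wrist_force": force on the tool from outside, world axes, zero at the start; "ft_torque": the same for the moment, N m; "finger_gap": finger opening in m; "grip_force": force on a finger pad.
Only numpy, scipy, OpenCV 4.12 (cv2) and the standard library are available. Lean on these libraries where they do the work, as an engineer would, in place of code of your own. Each camera call takes 0.05 s, during which the arm holds its last target. There are 200 camera calls.

## Working session

There is one attempt and no reset: what is moved stays moved. The work goes in short steps, Python scripts to look and compute and a tool call to move; the robot and the scene stay as the last step left them, time stands still between calls to the robot, and variables do not carry over. Pictures are saved under pics/ and viewed, at most 14 in all, crops included, and the job is handed in when it is done.

Besides the shell and the picture viewer there is one more tool, called as name(argument=value, ...) on one line, values as JSON. carry_out: Moves the arm, as the interface text tells. Its arguments: {"type":"object","properties":{"moves":{"type":"array","items":{"type":"object","properties":{"tx":{"type":"number"},"ty":{"type":"number"},"tz":{"type":"number"},"wx":{"type":"number"},"wy":{"type":"number"},"wz":{"type":"number"},"claw":{"type":"number"}}}},"newtons":{"type":"number"}},"required":["moves"]}

```bash
mkdir -p pics; cat > h.py <<'E'
import numpy as np, cv2
from workcell import env, read_camera
def snap(n, f, crop=None, s=1.5):
    c=read_camera(n); np.savez('%s.npz'%n, **c)
    im=c['image']
    if crop: x0,y0,x1,y1=crop; im=im[y0:y1,x0:x1]
    cv2.imwrite('pics/'+f, cv2.resize(im,None,fx=s,fy=s,interpolation=cv2.INTER_CUBIC)); return c
def load(n): return dict(np.load('%s.npz'%n))
def cropf(c,f,crop,s):
    x0,y0,x1,y1=crop; cv2.imwrite('pics/'+f, cv2.resize(c['image'][y0:y1,x0:x1],None,fx=s,fy=s,interpolation=cv2.INTER_CUBIC))
def ray(c,u,v):
    T=np.linalg.inv(c['camera_from_world']); d=T[:3,:3]@np.array([(u-c['cx'])/c['fx'],(v-c['cy'])/c['fy'],1]); return T[:3,3],d
def atz(c,u,v,z):
    o,d=ray(c,u,v); return o+d*(z-o[2])/d[2]
def dep(c,u,v):
    o,d=ray(c,u,v); return o+d*float(c['z_map'][int(v),int(u)])
def proj(c,p):
    q=c['camera_from_world']@np.r_[p,1]; return c['fx']*q[0]/q[2]+c['cx'], c['fy']*q[1]/q[2]+c['cy']
E
python3 -c "
from h import *
np.set_printoptions(precision=3,suppress=True)
for n in('scene','top'):
    c=snap(n,n+'0.png'); T=np.linalg.inv(c['camera_from_world']);print(T,c['fx'])
print(env.get_state(), env.hold_point_z)"
```

```text
[[-0.466 -0.616  0.635 -0.102]
 [-0.885  0.328 -0.331  0.371]
 [-0.005 -0.716 -0.698  0.721]
 [ 0.     0.     0.     1.   ]] 378.9814032903046
[[ 0.012 -0.99   0.142  0.351]
 [-1.    -0.01   0.015  0.071]
 [-0.013 -0.142 -0.99   1.001]
 [ 0.     0.     0.     1.   ]] 353.8316300043358
{'clock': 0.1, 'joint_pos': array([1.082, 0.314, 0.045, 1.304, 0.   , 1.431]), 'qvel': array([ 0.   , -0.001,  0.003, -0.001, -0.001, -0.001]), 'tau': array([  0.003, -48.172,  29.924,   0.013,  -0.   ,   0.   ]), 'tcp_pos': array([0.196, 0.54 , 0.231]), 'orientation': array([-0.   ,  0.174,  0.985, -0.001]), 'wrist_force': array([-0.081,  0.527,  0.741]), 'ft_torque': array([-0.044, -0.027, -0.039]), 'grip_force': 0.0, 'finger_gap': 0.08536130625748739} 0.0187
```

View pics/scene0.png

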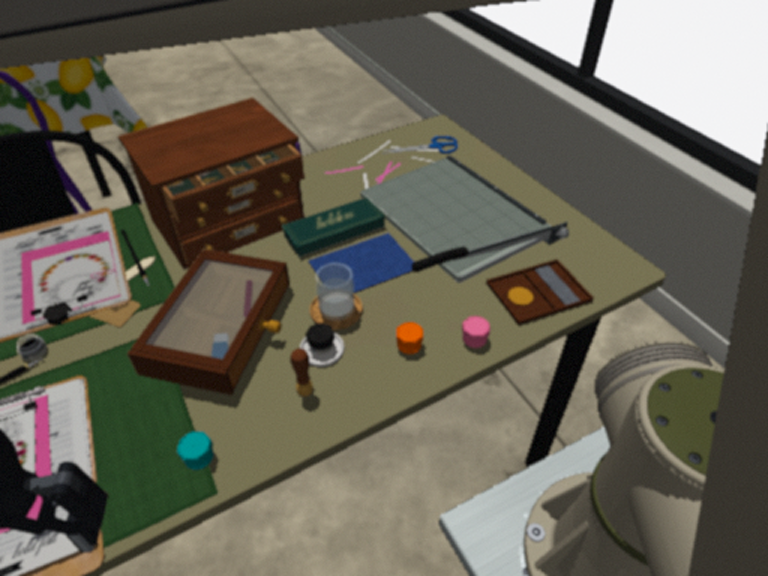

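View pics/top0.png

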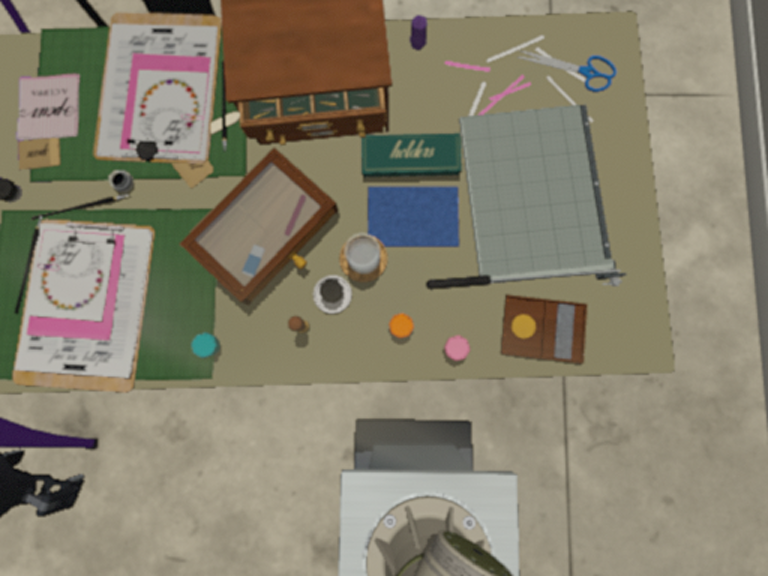

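Top view (1.5× pixels) shows the following:
- **Ink jar:** the black-capped jar is at (332,291). The orange jar (401,325), pink jar (457,348) and turquoise jar (204,345) are decoys.
- **Water jar:** (363,254). The small grey pot at (120,181) is not it.
- **Seal stamp:** (297,323).
- **Wax:** (295,215) in the box. The pink sticks at the top right are not it.
- **Mat:** (413,216).
- **Tray:** (543,330).
- **Knob:** (300,261).

Next, a close crop to check these choices.

```bash
python3 -c "
from h import *
c=load('top'); cropf(c,'c1.png',(115,95,315,245),4); cropf(c,'c2.png',(235,115,400,250),4.4)"
```

```text
(no output)
```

View pics/c1.png

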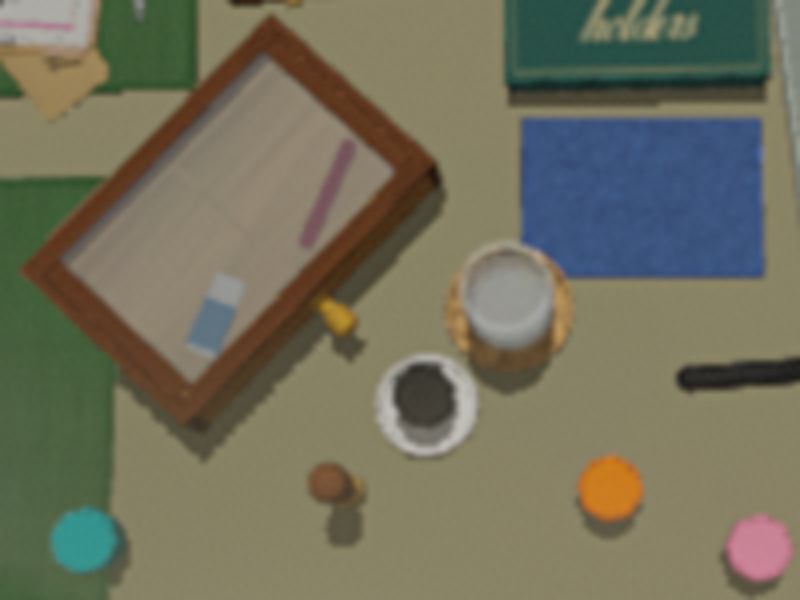

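View pics/c2.png

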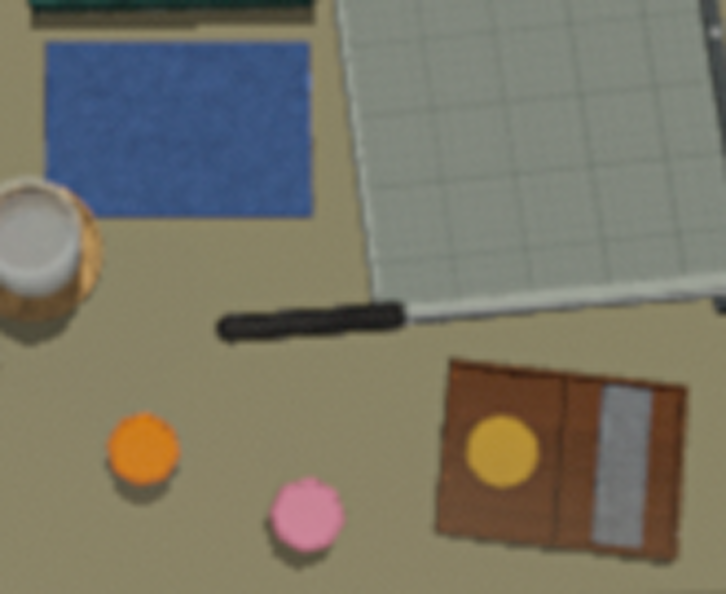

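Crop c1 confirms the choices. It shows the water jar in cork at (507,290), the black ink jar in white at (425,394), the stamp top at (329,482), the knob at (338,317) and the wax from (350,143) to (306,245), skewed about 20° in its bay. Crop c2 shows the tray disc at (503,452) and the strip at (622,466).

```bash
python3 -c "
from h import *
np.set_printoptions(precision=4,suppress=True)
c=load('top');s=load('scene')
A=lambda x,y,z:atz(c,115+(x+.5)/4-.5,95+(y+.5)/4-.5,z)[:2]
B=lambda x,y,z:atz(c,235+(x+.5)/4.4-.5,115+(y+.5)/4.4-.5,z)[:2]
print('mat',[A(*p,.003) for p in((522,120),(762,120),(764,276),(522,276))])
print('wc',A(510,307,.008)); print('wjar rim L R T',A(459,285,.085),A(554,285,.085),A(507,242,.085))
print('ic',A(426.5,405,.008),'cap',A(425,394,.039),'capR',A(390,394,.039),A(460,394,.039),'stamp',A(329,482,.09))
print('knob tip/base',A(343,318,.032),A(320,300,.032))
bx=[A(*p,.06) for p in((272,15),(435,162),(190,420),(22,270))];print('box',bx)
for i in range(4):print(np.linalg.norm(bx[i]-bx[i-1]))
print('wax',A(350,143,.028),A(306,245,.028),'eraser',A(230,275,.03),A(202,355,.03))
print('disc',B(503,452,.004),'strip',[B(*p,.0045) for p in((602,385),(652,389),(643,548),(592,543))])
print('tray',[B(*p,.01) for p in((450,360),(687,384),(677,562),(437,535))])
print('decoys',B(143,450,.035),B(308,515,.035),A(85,540,.035))
S=lambda x,y:(x/1.5,y/1.5)
print('scene stamp top',atz(s,*S(298,355),.09),'cap',atz(s,*S(320,333),.039),'knob',atz(s,*S(271,325),.032))
print('handle',B(230,328,.03),B(400,316,.03), 'handle depth',dep(c,320,187),dep(c,287,189),'holders',dep(c,270,103),'paper cutter',dep(c,340,150))
"
```

```text
mat [array([0.6824, 0.1177]), array([ 0.6838, -0.0576]), array([ 0.5675, -0.0581]), array([0.566 , 0.1158])]
wc [0.5422 0.1238]
wjar rim L R T [0.5419 0.1537] [0.5425 0.0909] [0.5713 0.1225]
ic [0.4711 0.1818] cap [0.475  0.1795] capR [0.4747 0.2036] [0.4752 0.1555] stamp [0.4106 0.2343]
knob tip/base [0.5287 0.2389] [0.5413 0.2555]
box [array([0.7384, 0.2912]), array([0.6331, 0.1744]), array([0.4531, 0.3346]), array([0.5548, 0.4548])]
0.24592205227811786
0.15717413821521975
0.24103842164751932
0.1574463965077746
wax [0.6562 0.2389] [0.5815 0.2676] eraser [0.559  0.3199] [0.5019 0.3369]
disc [ 0.4147 -0.1779] strip [array([ 0.4582, -0.2421]), array([ 0.456 , -0.2738]), array([ 0.3551, -0.2643]), array([ 0.3579, -0.2323])]
tray [array([ 0.4727, -0.1442]), array([ 0.4588, -0.2942]), array([ 0.3467, -0.2833]), array([ 0.3617, -0.1337])]
decoys [0.4115 0.0521] [ 0.3727 -0.0497] [0.3728 0.4094]
scene stamp top [0.4074 0.2391 0.09  ] cap [0.4739 0.1807 0.039 ] knob [0.5333 0.2424 0.032 ]
handle [ 0.4891 -0.0022] [ 0.4978 -0.109 ] handle depth [ 0.4859 -0.0822  0.0982] [0.4781 0.0036 0.1104] holders [0.7393 0.046  0.0277] paper cutter [ 0.6044 -0.1537  0.0193]
```

carry_out(moves=[{"tx": 2.66,"ty": -3.79,"claw": -1},{"tx": 2.66,"ty": -3.79},{"tx": 2.66,"ty": -3.79},{"tx": 2.66,"ty": -3.79},{"tx": 2.66,"ty": -3.79},{"tx": 2.66,"ty": -3.79},{"tx": 2.66,"ty": -3.79},{"tx": 2.66,"ty": -3.79}], newtons=40)

```text
invalid input at $.moves[0]: expected keys tx, ty, tz, wx, wy, wz, claw
```

carry_out(moves=[{"tx": 2.66,"ty": -3.79,"tz": 0,"wx": 0,"wy": 0,"wz": 0,"claw": -1},{"tx": 2.66,"ty": -3.79,"tz": 0,"wx": 0,"wy": 0,"wz": 0,"claw": -1},{"tx": 2.66,"ty": -3.79,"tz": 0,"wx": 0,"wy": 0,"wz": 0,"claw": -1},{"tx": 2.66,"ty": -3.79,"tz": 0,"wx": 0,"wy": 0,"wz": 0,"claw": -1},{"tx": 2.66,"ty": -3.79,"tz": 0,"wx": 0,"wy": 0,"wz": 0,"claw": -1},{"tx": 2.66,"ty": -3.79,"tz": 0,"wx": 0,"wy": 0,"wz": 0,"claw": -1},{"tx": 2.66,"ty": -3.79,"tz": 0,"wx": 0,"wy": 0,"wz": 0,"claw": -1},{"tx": 2.66,"ty": -3.79,"tz": 0,"wx": 0,"wy": 0,"wz": 0,"claw": -1}], newtons=40)

```text
clock: 1.1
tcp_pos: [0.4098, 0.2358, 0.231]
orientation: [-0.0, 0.173, 0.985, -0.0]
wrist_force: [1.2, 0.1, 0.1]
finger_gap: 0.0854
grip_force: 0.0
```

carry_out(moves=[{"tx": 0,"ty": 0,"tz": -4.6,"wx": 0,"wy": 0,"wz": 0,"claw": -1},{"tx": 0,"ty": 0,"tz": -4.6,"wx": 0,"wy": 0,"wz": 0,"claw": -1},{"tx": 0,"ty": 0,"tz": -4.6,"wx": 0,"wy": 0,"wz": 0,"claw": -1},{"tx": 0,"ty": 0,"tz": -4.6,"wx": 0,"wy": 0,"wz": 0,"claw": -1},{"tx": 0,"ty": 0,"tz": 0,"wx": 0,"wy": 0,"wz": 0,"claw": 0},{"tx": 0,"ty": 0,"tz": 0,"wx": 0,"wy": 0,"wz": 0,"claw": 0.2},{"tx": 0,"ty": 0,"tz": 0,"wx": 0,"wy": 0,"wz": 0,"claw": 0.6},{"tx": 0,"ty": 0,"tz": 0,"wx": 0,"wy": 0,"wz": 0,"claw": 1}], newtons=30)

```text
clock: 2.1
tcp_pos: [0.4112, 0.238, 0.0494]
orientation: [0.002, 0.173, 0.985, 0.001]
wrist_force: [0.2, 0.0, 6.8]
finger_gap: 0.0258
grip_force: 29.4
```

carry_out(moves=[{"tx": 0,"ty": 0,"tz": 0,"wx": 0,"wy": 0,"wz": 0,"claw": 1},{"tx": 0,"ty": 0,"tz": 0,"wx": 0,"wy": 0,"wz": 0,"claw": 1}])

```text
clock: 2.35
tcp_pos: [0.4112, 0.238, 0.0494]
orientation: [0.002, 0.173, 0.985, 0.001]
wrist_force: [0.3, 0.0, 6.3]
finger_gap: 0.0257
grip_force: 29.4
```

carry_out(moves=[{"tx": 0,"ty": 0,"tz": 3,"wx": 0,"wy": 0,"wz": 0,"claw": 1},{"tx": 0,"ty": 0,"tz": 5,"wx": 0,"wy": 0,"wz": 0,"claw": 1},{"tx": 0,"ty": 0,"tz": 5,"wx": 0,"wy": 0,"wz": 0,"claw": 1},{"tx": 0,"ty": -3,"tz": 2,"wx": 0,"wy": 0,"wz": 0,"claw": 1},{"tx": 0,"ty": -5,"tz": 0,"wx": 0,"wy": 0,"wz": 0,"claw": 1},{"tx": 0,"ty": -5,"tz": 0,"wx": 0,"wy": 0,"wz": 0,"claw": 1},{"tx": 0,"ty": -5,"tz": 0,"wx": 0,"wy": 0,"wz": 0,"claw": 1},{"tx": 0,"ty": -5,"tz": 0,"wx": 0,"wy": 0,"wz": 0,"claw": 1}])

```text
clock: 3.35
tcp_pos: [0.4093, 0.0057, 0.1982]
orientation: [0.001, 0.173, 0.985, 0.0]
wrist_force: [1.1, 0.1, -1.1]
finger_gap: 0.0259
grip_force: 29.8
```

carry_out(moves=[{"tx": 0,"ty": -5,"tz": 0,"wx": 0,"wy": 0,"wz": 0,"claw": 1},{"tx": 0.2,"ty": -5,"tz": 0,"wx": 0,"wy": 0,"wz": 0,"claw": 1},{"tx": 0.2,"ty": -5,"tz": 0,"wx": 0,"wy": 0,"wz": 0,"claw": 1},{"tx": 0.1,"ty": -3.4,"tz": -1,"wx": 0,"wy": 0,"wz": 0,"claw": 1},{"tx": 0,"ty": 0,"tz": -3,"wx": 0,"wy": 0,"wz": 0,"claw": 1},{"tx": 0,"ty": 0,"tz": 0,"wx": 0,"wy": 0,"wz": 0,"claw": 1}])

```text
clock: 4.1
tcp_pos: [0.4127, -0.1763, 0.1561]
orientation: [-0.002, 0.174, 0.985, 0.001]
wrist_force: [-1.3, 0.6, 0.2]
finger_gap: 0.0258
grip_force: 29.8
```

```bash
python3 -c "
from h import *
a=snap('scene','s1.png',(300,130,440,250),3); b=snap('top','t1.png',(310,170,410,270),4)
i1=cv2.imread('pics/s1.png');i2=cv2.imread('pics/t1.png');cv2.imwrite('pics/m1.png',np.hstack([i1[:360,:400],i2[:360]]))
print(env.get_state()['tcp_pos'])"
```

```text
[ 0.41426853 -0.17654176  0.15810317]
```

View pics/m1.png

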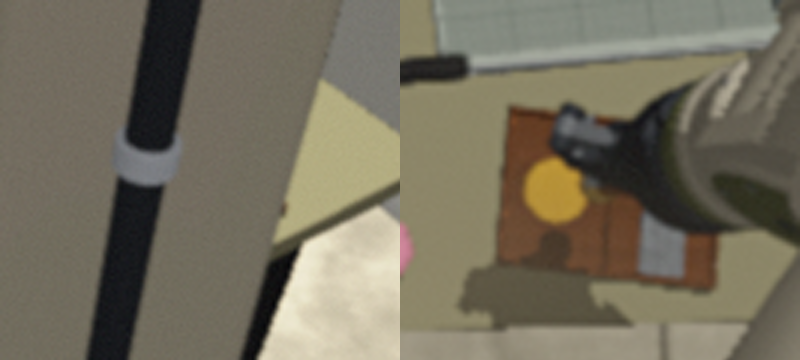

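The scene view is blocked by the arm. The top crop shows the stamp's die at about (192,188), near the disc's edge by parallax, so I'll check that numerically.

```bash
python3 -c "
from h import *
c=load('top')
print(atz(c,310+192/4,170+188/4,.115), atz(c,310+156/4,170+190/4,.004), proj(c,[.4142,-.1765,.115]))"
```

```text
[ 0.40871632 -0.17274784  0.115     ] [ 0.4142302  -0.17809176  0.004     ] (np.float64(359.4462985496195), np.float64(214.81500725685692))
```

carry_out(moves=[{"tx": 0,"ty": 0,"tz": -3,"wx": 0,"wy": 0,"wz": 0,"claw": 1},{"tx": 0,"ty": 0,"tz": -3,"wx": 0,"wy": 0,"wz": 0,"claw": 1},{"tx": 0,"ty": 0,"tz": -2,"wx": 0,"wy": 0,"wz": 0,"claw": 1},{"tx": 0,"ty": 0,"tz": -1.3,"wx": 0,"wy": 0,"wz": 0,"claw": 1},{"tx": 0,"ty": 0,"tz": 0,"wx": 0,"wy": 0,"wz": 0,"claw": 1},{"tx": 0,"ty": 0,"tz": 0,"wx": 0,"wy": 0,"wz": 0,"claw": 1}])

```text
clock: 4.95
tcp_pos: [0.4152, -0.1771, 0.0654]
orientation: [0.001, 0.173, 0.985, -0.0]
wrist_force: [0.2, 0.3, -0.4]
finger_gap: 0.0256
grip_force: 29.8
```

carry_out(moves=[{"tx": 0,"ty": 0,"tz": -0.7,"wx": 0,"wy": 0,"wz": 0,"claw": 1},{"tx": 0,"ty": 0,"tz": -0.2,"wx": 0,"wy": 0,"wz": 0,"claw": 1},{"tx": 0,"ty": 0,"tz": 0,"wx": 0,"wy": 0,"wz": 0,"claw": 1}])

```text
clock: 5.32
tcp_pos: [0.4141, -0.1767, 0.0552]
orientation: [-0.0, 0.174, 0.985, 0.0]
wrist_force: [-0.7, 0.5, -0.6]
finger_gap: 0.0259
grip_force: 29.8
```

carry_out(moves=[{"tx": 0,"ty": 0,"tz": -0.2,"wx": 0,"wy": 0,"wz": 0,"claw": 1},{"tx": 0,"ty": 0,"tz": -0.1,"wx": 0,"wy": 0,"wz": 0,"claw": 1},{"tx": 0,"ty": 0,"tz": 0,"wx": 0,"wy": 0,"wz": 0,"claw": 1}])

```text
clock: 5.7
tcp_pos: [0.4153, -0.1773, 0.0535]
orientation: [0.001, 0.174, 0.985, -0.0]
wrist_force: [-0.3, 1.2, 8.0]
finger_gap: 0.0255
grip_force: 30.4
```

carry_out(moves=[{"tx": 0,"ty": 0,"tz": 0,"wx": 0,"wy": 0,"wz": 0,"claw": 0.2},{"tx": 0,"ty": 0,"tz": 0,"wx": 0,"wy": 0,"wz": 0,"claw": -0.2},{"tx": 0,"ty": 0,"tz": 0,"wx": 0,"wy": 0,"wz": 0,"claw": -0.6},{"tx": 0,"ty": 0,"tz": 0,"wx": 0,"wy": 0,"wz": 0,"claw": -1},{"tx": 0,"ty": 0,"tz": 2,"wx": 0,"wy": 0,"wz": 0,"claw": -1},{"tx": 0,"ty": 0,"tz": 5,"wx": 0,"wy": 0,"wz": 0,"claw": -1},{"tx": 0,"ty": 0,"tz": 5,"wx": 0,"wy": 0,"wz": 0,"claw": -1},{"tx": 0,"ty": 0,"tz": 5,"wx": 0,"wy": 0,"wz": 0,"claw": -1}])

```text
clock: 6.7
tcp_pos: [0.4141, -0.1767, 0.2238]
orientation: [-0.0, 0.174, 0.985, 0.0]
wrist_force: [1.2, -0.2, 0.6]
finger_gap: 0.0858
grip_force: 0.0
```

carry_out(moves=[{"tx": 0,"ty": 5,"tz": 0,"wx": 0,"wy": 0,"wz": 0,"claw": -1},{"tx": 0,"ty": 5,"tz": 0,"wx": 0,"wy": 0,"wz": 0,"claw": -1},{"tx": 1.6,"ty": 5,"tz": 0,"wx": 0,"wy": 0,"wz": 0,"claw": -1},{"tx": 3,"ty": 5,"tz": 0,"wx": 0,"wy": 0,"wz": 0,"claw": -1},{"tx": 4,"ty": 5,"tz": 0,"wx": 0,"wy": 0,"wz": 0,"claw": -1},{"tx": 4,"ty": 4.9,"tz": 0,"wx": 0,"wy": 0,"wz": 0,"claw": -1},{"tx": 0,"ty": 0,"tz": 0,"wx": 0,"wy": 0,"wz": 0,"claw": -1},{"tx": 0,"ty": 0,"tz": 0,"wx": 0,"wy": 0,"wz": 0,"claw": -1}])

```text
clock: 7.7
tcp_pos: [0.5384, 0.1206, 0.2216]
orientation: [-0.001, 0.173, 0.985, -0.0]
wrist_force: [-0.7, -1.0, 0.8]
finger_gap: 0.0855
grip_force: 0.0
```

```bash
python3 -c "
from h import *
snap('top','t2.png',(110,90,400,260),2.7)
print(env.get_state()['tcp_pos'])"
```

```text
[0.53816647 0.12002747 0.22200787]
```

View pics/t2.png

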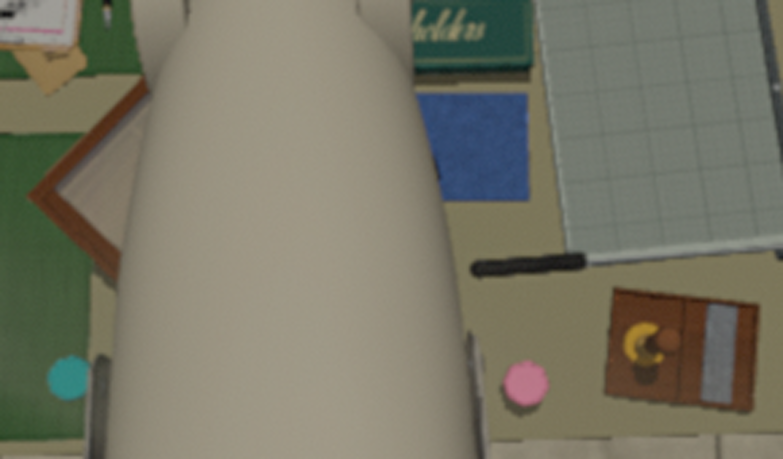

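Stamp stands upright on the disc (top at (668,340)). Next, the water jar.

carry_out(moves=[{"tx": 0.3,"ty": 0.25,"tz": -4,"wx": 0,"wy": 0,"wz": 0,"claw": -1},{"tx": 0,"ty": 0,"tz": -4,"wx": 0,"wy": 0,"wz": 0,"claw": -1},{"tx": 0,"ty": 0,"tz": -2,"wx": 0,"wy": 0,"wz": 0,"claw": -1},{"tx": 0,"ty": 0,"tz": -2,"wx": 0,"wy": 0,"wz": 0,"claw": -1},{"tx": 0,"ty": 0,"tz": -1,"wx": 0,"wy": 0,"wz": 0,"claw": -1},{"tx": 0,"ty": 0,"tz": 0,"wx": 0,"wy": 0,"wz": 0,"claw": -1}])

```text
clock: 8.5
tcp_pos: [0.5413, 0.1221, 0.0923]
orientation: [-0.0, 0.174, 0.985, -0.0]
wrist_force: [-0.0, -0.2, -0.5]
finger_gap: 0.0855
grip_force: 0.0
```

carry_out(moves=[{"tx": 0,"ty": 0,"tz": -2,"wx": 0,"wy": 0,"wz": 0,"claw": -1},{"tx": 0,"ty": 0,"tz": -2,"wx": 0,"wy": 0,"wz": 0,"claw": -1},{"tx": 0,"ty": 0,"tz": -1.3,"wx": 0,"wy": 0,"wz": 0,"claw": -1},{"tx": 0,"ty": 0,"tz": 0,"wx": 0,"wy": 0,"wz": 0,"claw": -1}])

```text
clock: 9.0
tcp_pos: [0.5415, 0.1228, 0.039]
orientation: [-0.001, 0.174, 0.985, -0.0]
wrist_force: [0.8, -0.1, -1.1]
finger_gap: 0.0855
grip_force: 0.0
```

Free of contact. Close gently.

carry_out(moves=[{"tx": 0,"ty": 0,"tz": 0,"wx": 0,"wy": 0,"wz": 0,"claw": -0.7},{"tx": 0,"ty": 0,"tz": 0,"wx": 0,"wy": 0,"wz": 0,"claw": -0.5},{"tx": 0,"ty": 0,"tz": 0,"wx": 0,"wy": 0,"wz": 0,"claw": 0},{"tx": 0,"ty": 0,"tz": 0,"wx": 0,"wy": 0,"wz": 0,"claw": 1},{"tx": 0,"ty": 0,"tz": 0,"wx": 0,"wy": 0,"wz": 0,"claw": 1}], newtons=25)

```text
clock: 9.62
tcp_pos: [0.5429, 0.1232, 0.0406]
orientation: [0.001, 0.173, 0.985, 0.0]
wrist_force: [0.1, 1.0, 6.3]
finger_gap: 0.0636
grip_force: 26.9
```

carry_out(moves=[{"tx": 0,"ty": 0,"tz": 1,"wx": 0,"wy": 0,"wz": 0,"claw": 1},{"tx": 0,"ty": 0,"tz": 2.5,"wx": 0,"wy": 0,"wz": 0,"claw": 1},{"tx": 0,"ty": 0,"tz": 2.5,"wx": 0,"wy": 0,"wz": 0,"claw": 1},{"tx": 1,"ty": -2,"tz": 2,"wx": 0,"wy": 0,"wz": 0,"claw": 1},{"tx": 2,"ty": -3,"tz": 0,"wx": 0,"wy": 0,"wz": 0,"claw": 1},{"tx": 2,"ty": -3,"tz": 0,"wx": 0,"wy": 0,"wz": 0,"claw": 1},{"tx": 2,"ty": -3,"tz": 0,"wx": 0,"wy": 0,"wz": 0,"claw": 1},{"tx": 1.3,"ty": -2.8,"tz": 0,"wx": 0,"wy": 0,"wz": 0,"claw": 1}], newtons=30)

```text
clock: 10.62
tcp_pos: [0.6253, -0.0162, 0.1193]
orientation: [-0.0, 0.174, 0.985, -0.0]
wrist_force: [0.6, 1.2, -1.8]
finger_gap: 0.0635
grip_force: 33.9
```

carry_out(moves=[{"tx": 0,"ty": 0,"tz": -2,"wx": 0,"wy": 0,"wz": 0,"claw": 1},{"tx": 0,"ty": 0,"tz": -3,"wx": 0,"wy": 0,"wz": 0,"claw": 1},{"tx": 0,"ty": 0,"tz": -2,"wx": 0,"wy": 0,"wz": 0,"claw": 1},{"tx": 0,"ty": 0,"tz": 0,"wx": 0,"wy": 0,"wz": 0,"claw": 1}])

```text
clock: 11.12
tcp_pos: [0.6228, -0.0149, 0.0474]
orientation: [-0.002, 0.174, 0.985, -0.0]
wrist_force: [-0.0, -0.5, -1.5]
finger_gap: 0.0635
grip_force: 33.9
```

carry_out(moves=[{"tx": 0,"ty": 0,"tz": -0.6,"wx": 0,"wy": 0,"wz": 0,"claw": 1},{"tx": 0,"ty": 0,"tz": -0.3,"wx": 0,"wy": 0,"wz": 0,"claw": 1},{"tx": 0,"ty": 0,"tz": 0,"wx": 0,"wy": 0,"wz": 0,"claw": 1}])

```text
clock: 11.5
tcp_pos: [0.6251, -0.0151, 0.0407]
orientation: [0.0, 0.173, 0.985, 0.0]
wrist_force: [-0.4, 0.3, -1.9]
finger_gap: 0.0635
grip_force: 33.9
```

carry_out(moves=[{"tx": 0,"ty": 0,"tz": -0.2,"wx": 0,"wy": 0,"wz": 0,"claw": 1},{"tx": 0,"ty": 0,"tz": 0,"wx": 0,"wy": 0,"wz": 0,"claw": 1}])

```text
clock: 11.75
tcp_pos: [0.6256, -0.0151, 0.0397]
orientation: [0.001, 0.173, 0.985, 0.0]
wrist_force: [-2.1, 1.1, 4.7]
finger_gap: 0.0636
grip_force: 34.6
```

carry_out(moves=[{"tx": 0,"ty": 0,"tz": 0,"wx": 0,"wy": 0,"wz": 0,"claw": -0.6},{"tx": 0,"ty": 0,"tz": 0,"wx": 0,"wy": 0,"wz": 0,"claw": -0.8},{"tx": 0,"ty": 0,"tz": 0,"wx": 0,"wy": 0,"wz": 0,"claw": -1},{"tx": 0,"ty": 0,"tz": 0,"wx": 0,"wy": 0,"wz": 0,"claw": -1},{"tx": 0,"ty": 0,"tz": 2,"wx": 0,"wy": 0,"wz": 0,"claw": -1},{"tx": 0,"ty": 0,"tz": 4,"wx": 0,"wy": 0,"wz": 0,"claw": -1},{"tx": 0,"ty": 0,"tz": 4,"wx": 0,"wy": 0,"wz": 0,"claw": -1},{"tx": 0,"ty": 0,"tz": 5,"wx": 0,"wy": 0,"wz": 0,"claw": -1}])

```text
clock: 12.75
tcp_pos: [0.6242, -0.015, 0.1887]
orientation: [-0.001, 0.174, 0.985, 0.0]
wrist_force: [0.7, -0.8, -1.0]
finger_gap: 0.0855
grip_force: 0.0
```

carry_out(moves=[{"tx": -2,"ty": 2.6,"tz": 0,"wx": 0,"wy": 0,"wz": 0.175,"claw": -1},{"tx": -2,"ty": 2.6,"tz": 0,"wx": 0,"wy": 0,"wz": 0.175,"claw": -1},{"tx": -2,"ty": 2.6,"tz": 0,"wx": 0,"wy": 0,"wz": 0.175,"claw": -1},{"tx": -2,"ty": 2.6,"tz": 0,"wx": 0,"wy": 0,"wz": 0.175,"claw": -1},{"tx": -2,"ty": 2.6,"tz": 0,"wx": 0,"wy": 0,"wz": 0.175,"claw": -1},{"tx": -2,"ty": 2.6,"tz": 0,"wx": 0,"wy": 0,"wz": 0.175,"claw": -1},{"tx": -2,"ty": 2.6,"tz": 0,"wx": 0,"wy": 0,"wz": 0.175,"claw": -1},{"tx": -1,"ty": 1.3,"tz": 0,"wx": 0,"wy": 0,"wz": 0,"claw": -1}])

```text
clock: 13.75
tcp_pos: [0.4739, 0.1809, 0.1884]
orientation: [-0.0, -0.424, 0.906, 0.0]
wrist_force: [1.6, 0.0, -0.2]
finger_gap: 0.0855
grip_force: 0.0
```

carry_out(moves=[{"tx": 0,"ty": -0.1,"tz": -4.5,"wx": 0,"wy": 0,"wz": 0,"claw": -1},{"tx": 0,"ty": 0,"tz": -4.5,"wx": 0,"wy": 0,"wz": 0,"claw": -1},{"tx": 0,"ty": 0,"tz": -3,"wx": 0,"wy": 0,"wz": 0,"claw": -1},{"tx": 0,"ty": 0,"tz": -3,"wx": 0,"wy": 0,"wz": 0,"claw": -1},{"tx": 0,"ty": 0,"tz": -2.2,"wx": 0,"wy": 0,"wz": 0,"claw": -1},{"tx": 0,"ty": 0,"tz": 0,"wx": 0,"wy": 0,"wz": 0,"claw": -1}])

```text
clock: 14.5
tcp_pos: [0.4736, 0.1783, 0.0147]
orientation: [-0.002, -0.423, 0.906, 0.0]
wrist_force: [-0.4, -0.1, 1.2]
finger_gap: 0.0855
grip_force: 0.0
```

carry_out(moves=[{"tx": 0,"ty": 0,"tz": 0,"wx": 0,"wy": 0,"wz": 0,"claw": -0.5},{"tx": 0,"ty": 0,"tz": 0,"wx": 0,"wy": 0,"wz": 0,"claw": -0.2},{"tx": 0,"ty": 0,"tz": 0,"wx": 0,"wy": 0,"wz": 0,"claw": 0},{"tx": 0,"ty": 0,"tz": 0,"wx": 0,"wy": 0,"wz": 0,"claw": 0.5},{"tx": 0,"ty": 0,"tz": 0,"wx": 0,"wy": 0,"wz": 0,"claw": 1},{"tx": 0,"ty": 0,"tz": 0,"wx": 0,"wy": 0,"wz": 0,"claw": 1}], newtons=25)

```text
clock: 15.25
tcp_pos: [0.4759, 0.1792, 0.0177]
orientation: [0.001, -0.424, 0.906, -0.0]
wrist_force: [-1.0, 0.3, 6.3]
finger_gap: 0.0436
grip_force: 25.0
```

carry_out(moves=[{"tx": 0,"ty": 0,"tz": 1.5,"wx": 0,"wy": 0,"wz": 0,"claw": 1},{"tx": 0,"ty": 0,"tz": 3,"wx": 0,"wy": 0,"wz": 0,"claw": 1},{"tx": 0,"ty": 0,"tz": 3.5,"wx": 0,"wy": 0,"wz": 0,"claw": 1},{"tx": 3,"ty": -2.4,"tz": 0,"wx": 0,"wy": 0,"wz": 0,"claw": 1},{"tx": 3,"ty": -2.4,"tz": 0,"wx": 0,"wy": 0,"wz": 0,"claw": 1},{"tx": 3,"ty": -2.4,"tz": 0,"wx": 0,"wy": 0,"wz": 0,"claw": 1},{"tx": 3,"ty": -2.4,"tz": 0,"wx": 0,"wy": 0,"wz": 0,"claw": 1},{"tx": 3.1,"ty": -2.3,"tz": 0,"wx": 0,"wy": 0,"wz": 0,"claw": 1}])

```text
clock: 16.25
tcp_pos: [0.6269, 0.0591, 0.0974]
orientation: [0.0, -0.424, 0.906, -0.0]
wrist_force: [-0.5, -0.2, -1.0]
finger_gap: 0.0435
grip_force: 25.7
```

carry_out(moves=[{"tx": 0,"ty": 0,"tz": -2,"wx": 0,"wy": 0,"wz": 0,"claw": 1},{"tx": 0,"ty": 0,"tz": -3,"wx": 0,"wy": 0,"wz": 0,"claw": 1},{"tx": 0,"ty": 0,"tz": -2,"wx": 0,"wy": 0,"wz": 0,"claw": 1},{"tx": 0,"ty": 0,"tz": -0.7,"wx": 0,"wy": 0,"wz": 0,"claw": 1},{"tx": 0,"ty": 0,"tz": 0,"wx": 0,"wy": 0,"wz": 0,"claw": 1}])

```text
clock: 16.88
tcp_pos: [0.6259, 0.06, 0.0197]
orientation: [-0.0, -0.424, 0.906, 0.0]
wrist_force: [0.1, -0.5, -0.5]
finger_gap: 0.0433
grip_force: 25.7
```

carry_out(moves=[{"tx": 0,"ty": 0,"tz": -0.2,"wx": 0,"wy": 0,"wz": 0,"claw": 1},{"tx": 0,"ty": 0,"tz": -0.2,"wx": 0,"wy": 0,"wz": 0,"claw": 1},{"tx": 0,"ty": 0,"tz": 0,"wx": 0,"wy": 0,"wz": 0,"claw": 1}])

```text
clock: 17.25
tcp_pos: [0.6268, 0.0599, 0.0167]
orientation: [0.001, -0.424, 0.906, -0.0]
wrist_force: [-0.9, -0.1, 5.1]
finger_gap: 0.0435
grip_force: 26.0
```

carry_out(moves=[{"tx": 0,"ty": 0,"tz": 0,"wx": 0,"wy": 0,"wz": 0,"claw": -0.2},{"tx": 0,"ty": 0,"tz": 0,"wx": 0,"wy": 0,"wz": 0,"claw": -0.4},{"tx": 0,"ty": 0,"tz": 0,"wx": 0,"wy": 0,"wz": 0,"claw": -0.4},{"tx": 0,"ty": 0,"tz": 2,"wx": 0,"wy": 0,"wz": 0,"claw": -0.4},{"tx": 0,"ty": 0,"tz": 4,"wx": 0,"wy": 0,"wz": 0,"claw": -0.4},{"tx": 0,"ty": 0,"tz": 4,"wx": 0,"wy": 0,"wz": 0,"claw": -0.4},{"tx": 0,"ty": 0,"tz": 4,"wx": 0,"wy": 0,"wz": 0,"claw": -0.4}])

```text
clock: 18.12
tcp_pos: [0.6257, 0.06, 0.1563]
orientation: [-0.0, -0.424, 0.906, 0.0]
wrist_force: [0.1, -0.5, -0.5]
finger_gap: 0.0598
grip_force: 0.0
```

carry_out(moves=[{"tx": -4,"ty": 2,"tz": 0,"wx": 0,"wy": 0,"wz": 0,"claw": -0.4},{"tx": -4,"ty": 4,"tz": 0,"wx": 0,"wy": 0,"wz": 0,"claw": -0.4},{"tx": -4,"ty": 4,"tz": 0,"wx": 0,"wy": 0,"wz": 0,"claw": -0.4},{"tx": -4,"ty": 4,"tz": 0,"wx": 0,"wy": 0,"wz": 0,"claw": -0.4},{"tx": -3,"ty": 4,"tz": 0,"wx": 0,"wy": 0,"wz": 0,"claw": -0.4},{"tx": -3,"ty": 4,"tz": 0,"wx": 0,"wy": 0,"wz": 0,"claw": -0.4},{"tx": -3,"ty": 4,"tz": 0,"wx": 0,"wy": 0,"wz": 0,"claw": -0.4},{"tx": -1,"ty": 3,"tz": 0,"wx": 0,"wy": 0,"wz": 0,"claw": -0.4}])

```text
clock: 19.12
tcp_pos: [0.3639, 0.3512, 0.1554]
orientation: [-0.0, -0.425, 0.905, 0.0]
wrist_force: [0.6, 0.5, 0.3]
finger_gap: 0.06
grip_force: 0.0
```

```bash
python3 -c "
from h import *
c=snap('top','t3.png',(115,95,315,245),4)
np.set_printoptions(precision=3,suppress=True)
s=snap('scene','s3.png',(80,130,290,270),3.8)
# knob: yellow pixels in top near front
hsv=cv2.cvtColor(c['image'],cv2.COLOR_BGR2HSV)
m=cv2.inRange(hsv,(18,140,90),(32,255,255));ys,xs=np.nonzero(m[165:185,190:210]);P=np.array([dep(c,x+190,y+165) for x,y in zip(xs,ys)]);print(len(P));print(P)
hs=cv2.cvtColor(s['image'],cv2.COLOR_BGR2HSV)
m=cv2.inRange(hs,(12,150,90),(32,255,255));ys,xs=np.nonzero(m[205:225,172:190]);P=np.array([dep(s,x+172,y+205) for x,y in zip(xs,ys)]);print(P)
print(env.get_state()['tcp_pos'])"
```

```text
65
[[ 0.541  0.255  0.043]
 [ 0.542  0.253  0.04 ]
 [ 0.542  0.251  0.038]
 [ 0.546  0.252  0.016]
 [ 0.538  0.255  0.041]
 [ 0.539  0.254  0.036]
 [ 0.54   0.251  0.034]
 [ 0.54   0.248  0.035]
 [ 0.546  0.252  0.001]
 [ 0.536  0.258  0.04 ]
 [ 0.537  0.256  0.035]
 [ 0.536  0.253  0.038]
 [ 0.536  0.25   0.038]
 [ 0.536  0.248  0.038]
 [ 0.537  0.245  0.036]
 [ 0.536  0.242  0.038]
 [ 0.537  0.24   0.036]
 [ 0.537  0.237  0.034]
 [ 0.536  0.258  0.025]
 [ 0.534  0.253  0.037]
 [ 0.534  0.251  0.034]
 [ 0.533  0.247  0.041]
 [ 0.533  0.244  0.04 ]
 [ 0.532  0.241  0.045]
 [ 0.534  0.24   0.036]
 [ 0.534  0.236  0.039]
 [ 0.538  0.26  -0.001]
 [ 0.531  0.25   0.037]
 [ 0.531  0.247  0.038]
 [ 0.53   0.244  0.044]
 [ 0.53   0.241  0.044]
 [ 0.53   0.239  0.04 ]
 [ 0.53   0.236  0.04 ]
 [ 0.531  0.233  0.04 ]
 [ 0.528  0.25   0.037]
 [ 0.527  0.246  0.044]
 [ 0.527  0.243  0.045]
 [ 0.527  0.241  0.045]
 [ 0.527  0.238  0.041]
 [ 0.528  0.236  0.038]
 [ 0.527  0.232  0.045]
 [ 0.528  0.23   0.041]
 [ 0.525  0.25   0.036]
 [ 0.525  0.247  0.038]
 [ 0.525  0.244  0.041]
 [ 0.524  0.241  
[... 3552 characters left out ...]
 0.026]
 [-0.102  0.371  0.721]
 [ 0.529  0.253  0.034]
 [ 0.527  0.251  0.035]
 [ 0.525  0.249  0.036]
 [ 0.521  0.248  0.038]
 [ 0.521  0.245  0.037]
 [ 0.519  0.243  0.038]
 [ 0.517  0.241  0.039]
 [ 0.516  0.239  0.039]
 [ 0.518  0.237  0.036]
 [ 0.521  0.233  0.031]
 [ 0.534  0.265  0.03 ]
 [ 0.541  0.261  0.022]
 [ 0.54   0.259  0.022]
 [ 0.523  0.25   0.034]
 [ 0.522  0.248  0.033]
 [ 0.521  0.246  0.034]
 [ 0.519  0.244  0.035]
 [ 0.517  0.242  0.035]
 [ 0.516  0.24   0.036]
 [ 0.518  0.237  0.032]
 [ 0.533  0.265  0.028]
 [ 0.536  0.262  0.024]
 [ 0.521  0.246  0.03 ]
 [ 0.518  0.245  0.032]
 [ 0.518  0.242  0.031]
 [ 0.517  0.24   0.031]
 [ 0.533  0.266  0.022]]
[0.365 0.352 0.155]
```

View pics/t3.png

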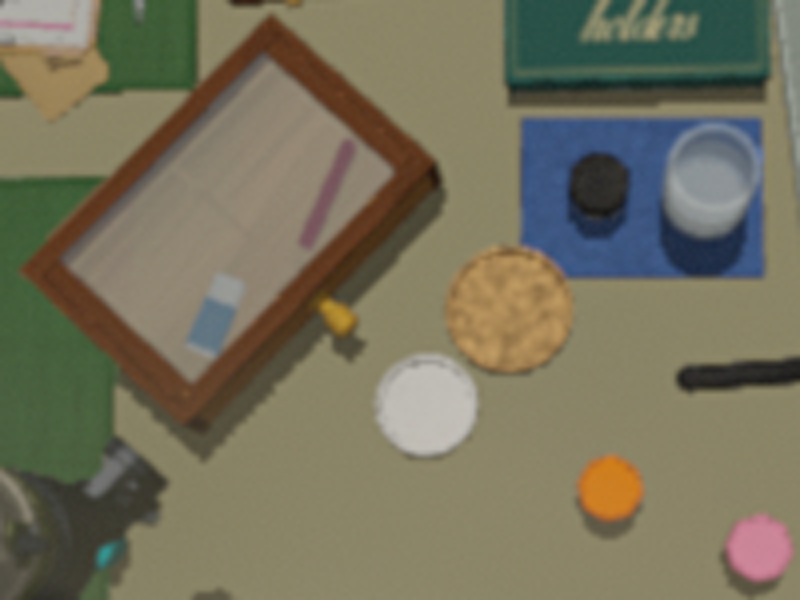

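View pics/s3.png

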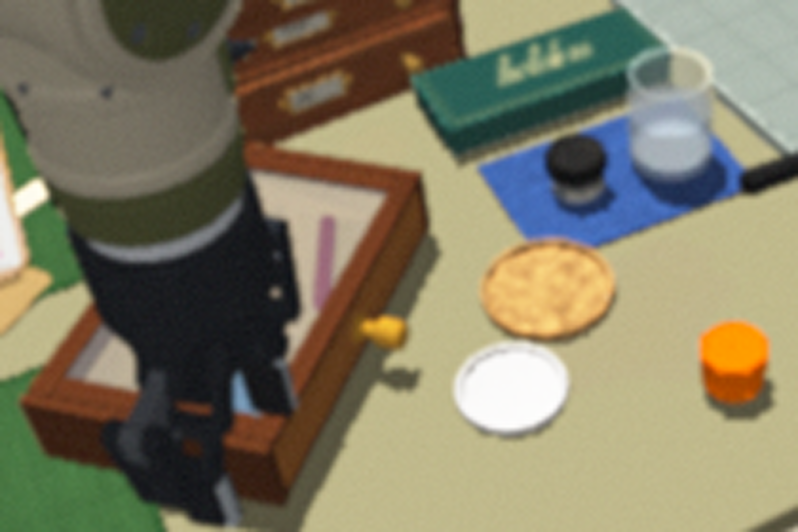

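Jars stand upright on the mat: ink at (600,185) and water at (710,180) in t3. The wax is unmoved. The knob head is at about (340,318), which works out to (0.526,0.238).

carry_out(moves=[{"tx": 4,"ty": -2.8,"tz": 0,"wx": 0,"wy": 0,"wz": 0,"claw": -0.2},{"tx": 4,"ty": -2.8,"tz": 0,"wx": 0,"wy": 0,"wz": 0,"claw": -0.2},{"tx": 4,"ty": -2.8,"tz": 0,"wx": 0,"wy": 0,"wz": 0,"claw": -0.2},{"tx": 4.1,"ty": -2.95,"tz": 0,"wx": 0,"wy": 0,"wz": -0.03,"claw": -0.2},{"tx": 0,"ty": 0,"tz": -3,"wx": 0,"wy": 0,"wz": 0,"claw": -0.2},{"tx": 0,"ty": 0,"tz": -3,"wx": 0,"wy": 0,"wz": 0,"claw": -0.2},{"tx": 0,"ty": 0,"tz": 0,"wx": 0,"wy": 0,"wz": 0,"claw": -0.2}])

```text
clock: 20.1
tcp_pos: [0.525, 0.2347, 0.0928]
orientation: [-0.003, -0.41, 0.912, 0.0]
wrist_force: [-0.2, -0.3, 0.9]
finger_gap: 0.0511
grip_force: 0.0
```

carry_out(moves=[{"tx": 0,"ty": 0,"tz": -3,"wx": 0,"wy": 0,"wz": 0,"claw": -0.2},{"tx": 0,"ty": 0,"tz": -3,"wx": 0,"wy": 0,"wz": 0,"claw": -0.2},{"tx": 0,"ty": 0,"tz": -1.7,"wx": 0,"wy": 0,"wz": 0,"claw": -0.2},{"tx": 0,"ty": 0,"tz": 0,"wx": 0,"wy": 0,"wz": 0,"claw": -0.2}])

```text
clock: 20.6
tcp_pos: [0.5264, 0.2362, 0.018]
orientation: [-0.001, -0.411, 0.912, 0.0]
wrist_force: [-0.0, 0.4, -0.7]
finger_gap: 0.0511
grip_force: 0.0
```

carry_out(moves=[{"tx": 0,"ty": 0.15,"tz": 0,"wx": 0,"wy": 0,"wz": 0,"claw": 0.1},{"tx": 0,"ty": 0,"tz": 0,"wx": 0,"wy": 0,"wz": 0,"claw": 0.4},{"tx": 0,"ty": 0,"tz": 0,"wx": 0,"wy": 0,"wz": 0,"claw": 1},{"tx": 0,"ty": 0,"tz": 0,"wx": 0,"wy": 0,"wz": 0,"claw": 1},{"tx": 0,"ty": 0,"tz": 0,"wx": 0,"wy": 0,"wz": 0,"claw": 1}], newtons=30)

```text
clock: 21.22
tcp_pos: [0.5269, 0.2391, 0.0197]
orientation: [0.001, -0.411, 0.912, 0.001]
wrist_force: [-2.8, 2.5, 5.7]
finger_gap: 0.0183
grip_force: 29.3
```

carry_out(moves=[{"tx": -0.4,"ty": -0.45,"tz": 0,"wx": 0,"wy": 0,"wz": 0,"claw": 1},{"tx": -0.6,"ty": -0.67,"tz": 0,"wx": 0,"wy": 0,"wz": 0,"claw": 1},{"tx": -0.67,"ty": -0.75,"tz": 0,"wx": 0,"wy": 0,"wz": 0,"claw": 1},{"tx": -0.67,"ty": -0.75,"tz": 0,"wx": 0,"wy": 0,"wz": 0,"claw": 1},{"tx": -0.67,"ty": -0.75,"tz": 0,"wx": 0,"wy": 0,"wz": 0,"claw": 1},{"tx": -0.67,"ty": -0.75,"tz": 0,"wx": 0,"wy": 0,"wz": 0,"claw": 1},{"tx": -0.67,"ty": -0.75,"tz": 0,"wx": 0,"wy": 0,"wz": 0,"claw": 1}])

```text
clock: 22.1
tcp_pos: [0.4832, 0.1903, 0.0196]
orientation: [0.001, -0.411, 0.912, 0.001]
wrist_force: [-3.1, 4.5, 6.9]
finger_gap: 0.0178
grip_force: 29.8
```

carry_out(moves=[{"tx": -0.67,"ty": -0.75,"tz": 0,"wx": 0,"wy": 0,"wz": 0,"claw": 1},{"tx": -0.67,"ty": -0.75,"tz": 0,"wx": 0,"wy": 0,"wz": 0,"claw": 1},{"tx": -0.6,"ty": -0.67,"tz": 0,"wx": 0,"wy": 0,"wz": 0,"claw": 1},{"tx": -0.4,"ty": -0.45,"tz": 0,"wx": 0,"wy": 0,"wz": 0,"claw": 1},{"tx": -0.2,"ty": -0.23,"tz": 0,"wx": 0,"wy": 0,"wz": 0,"claw": 1},{"tx": 0,"ty": 0,"tz": 0,"wx": 0,"wy": 0,"wz": 0,"claw": 1}])

```text
clock: 22.85
tcp_pos: [0.4575, 0.1614, 0.0196]
orientation: [0.0, -0.411, 0.912, 0.001]
wrist_force: [-4.8, 2.6, 10.5]
finger_gap: 0.0179
grip_force: 30.0
```

carry_out(moves=[{"tx": 0,"ty": 0,"tz": 0,"wx": 0,"wy": 0,"wz": 0,"claw": 0.2},{"tx": 0,"ty": 0,"tz": 0,"wx": 0,"wy": 0,"wz": 0,"claw": 0},{"tx": 0,"ty": 0,"tz": 0,"wx": 0,"wy": 0,"wz": 0,"claw": 0},{"tx": 0,"ty": 0,"tz": 2,"wx": 0,"wy": 0,"wz": 0,"claw": 0},{"tx": 0,"ty": 0,"tz": 4,"wx": 0,"wy": 0,"wz": 0,"claw": 0},{"tx": 0,"ty": 0,"tz": 4,"wx": 0,"wy": 0,"wz": 0,"claw": 0},{"tx": 0,"ty": 0,"tz": 4,"wx": 0,"wy": 0,"wz": 0,"claw": 0}])

```text
clock: 23.72
tcp_pos: [0.4579, 0.1606, 0.1594]
orientation: [-0.0, -0.411, 0.912, 0.0]
wrist_force: [1.0, -0.1, -0.1]
finger_gap: 0.0424
grip_force: 0.0
```

carry_out(moves=[{"tx": -1.3,"ty": 3,"tz": 0,"wx": 0,"wy": 0,"wz": -0.17,"claw": 0},{"tx": -1.3,"ty": 3,"tz": 0,"wx": 0,"wy": 0,"wz": -0.17,"claw": 0},{"tx": -1.3,"ty": 3,"tz": 0,"wx": 0,"wy": 0,"wz": -0.17,"claw": 0},{"tx": -1.3,"ty": 3,"tz": 0,"wx": 0,"wy": 0,"wz": -0.17,"claw": 0},{"tx": -1.3,"ty": 3,"tz": 0,"wx": 0,"wy": 0,"wz": -0.17,"claw": 0},{"tx": -1.3,"ty": 3,"tz": 0,"wx": 0,"wy": 0,"wz": -0.17,"claw": 0},{"tx": -1,"ty": 3,"tz": 0,"wx": 0,"wy": 0,"wz": -0.17,"claw": 0}])

```text
clock: 24.6
tcp_pos: [0.3694, 0.3715, 0.1581]
orientation: [-0.0, 0.174, 0.985, -0.0]
wrist_force: [-0.4, -0.1, 0.3]
finger_gap: 0.0422
grip_force: 0.0
```

```bash
python3 -c "
from h import *
c=snap('top','t4.png',(135,105,295,225),5)
np.set_printoptions(precision=4,suppress=True)
# dark red wax blob
hsv=cv2.cvtColor(c['image'],cv2.COLOR_BGR2HSV)
print(env.get_state()['tcp_pos'],env.get_state()['orientation'])"
```

```text
[0.3687 0.3746 0.1582] [-0.0004  0.1758  0.9844  0.0012]
```

View pics/t4.png

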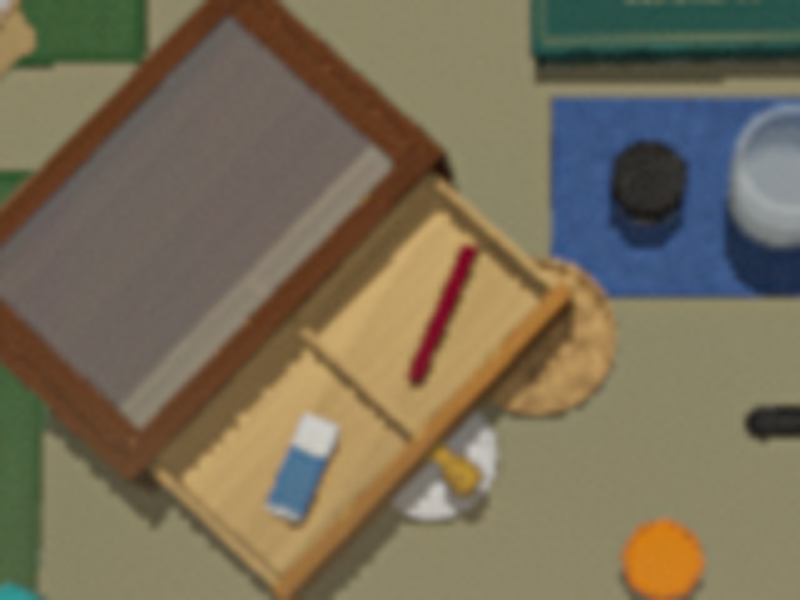

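The drawer is well out. The wax lies from (469,248) to (417,381) in t4.

```bash
python3 -c "
from h import *
c=load('top')
A=lambda x,y,z:atz(c,135+(x+.5)/5-.5,105+(y+.5)/5-.5,z)[:2]
a,b=A(469,247,.028),A(416,383,.028);d=a-b
print(a,b,(a+b)/2,np.linalg.norm(d),np.degrees(np.arctan2(d[1],d[0])))
P=np.array([dep(c,135+x/5,105+y/5) for x,y in((443,315),(442,317),(445,310),(440,322))]);print(P)
# knob
print('knob',A(460,475,.042))"
```

```text
[0.58786754 0.16236643] [0.50984902 0.19021786] [0.54885828 0.17629214] 0.08284076448666819 -19.645793017636738
[[0.54735937 0.17484959 0.02879059]
 [0.54624287 0.17539902 0.02863873]
 [0.55086997 0.17412975 0.02564144]
 [0.54375682 0.17665804 0.02672703]]
knob [0.45693025 0.1630772 ]
```

carry_out(moves=[{"tx": 3.6,"ty": -3.9,"tz": 0,"wx": 0,"wy": 0,"wz": 0,"claw": 0.35},{"tx": 3.6,"ty": -3.9,"tz": 0,"wx": 0,"wy": 0,"wz": 0,"claw": 0.35},{"tx": 3.6,"ty": -3.9,"tz": 0,"wx": 0,"wy": 0,"wz": 0,"claw": 0.35},{"tx": 3.6,"ty": -3.9,"tz": 0,"wx": 0,"wy": 0,"wz": 0,"claw": 0.35},{"tx": 3.5,"ty": -3.9,"tz": 0,"wx": 0,"wy": 0,"wz": 0,"claw": 0.35},{"tx": 0,"ty": 0,"tz": -4,"wx": 0,"wy": 0,"wz": 0,"claw": 0.35},{"tx": 0,"ty": 0,"tz": -4,"wx": 0,"wy": 0,"wz": 0,"claw": 0.35},{"tx": 0,"ty": 0,"tz": 0,"wx": 0,"wy": 0,"wz": 0,"claw": 0.35}])

```text
clock: 25.65
tcp_pos: [0.5461, 0.1747, 0.075]
orientation: [-0.004, 0.171, 0.985, -0.001]
wrist_force: [-0.6, 0.5, 0.1]
finger_gap: 0.0275
grip_force: 0.0
```

```bash
python3 -c "
from h import *
print(env.get_state()['tcp_pos'])"
```

```text
[0.54607018 0.17470498 0.07500233]
```

carry_out(moves=[{"tx": 0,"ty": 0,"tz": -2,"wx": 0,"wy": 0,"wz": 0,"claw": 0.35},{"tx": 0,"ty": 0,"tz": -2,"wx": 0,"wy": 0,"wz": 0,"claw": 0.35},{"tx": 0,"ty": 0,"tz": -1.2,"wx": 0,"wy": 0,"wz": 0,"claw": 0.35},{"tx": 0,"ty": 0,"tz": 0,"wx": 0,"wy": 0,"wz": 0,"claw": 0.35},{"tx": 0,"ty": 0,"tz": 0,"wx": 0,"wy": 0,"wz": 0,"claw": 0.35}])

```text
clock: 26.28
tcp_pos: [0.5498, 0.1759, 0.0274]
orientation: [0.001, 0.171, 0.985, 0.0]
wrist_force: [-0.3, -0.4, -0.5]
finger_gap: 0.0274
grip_force: 0.0
```

carry_out(moves=[{"tx": 0,"ty": 0,"tz": -0.5,"wx": 0,"wy": 0,"wz": 0,"claw": 0.35},{"tx": 0,"ty": 0,"tz": 0,"wx": 0,"wy": 0,"wz": 0,"claw": 0.35},{"tx": 0,"ty": 0,"tz": 0,"wx": 0,"wy": 0,"wz": 0,"claw": 0.6},{"tx": 0,"ty": 0,"tz": 0,"wx": 0,"wy": 0,"wz": 0,"claw": 1},{"tx": 0,"ty": 0,"tz": 0,"wx": 0,"wy": 0,"wz": 0,"claw": 1},{"tx": 0,"ty": 0,"tz": 0,"wx": 0,"wy": 0,"wz": 0,"claw": 1}], newtons=30)

```text
clock: 27.02
tcp_pos: [0.5492, 0.1758, 0.0216]
orientation: [0.0, 0.171, 0.985, 0.0]
wrist_force: [-0.3, 0.7, 1.6]
finger_gap: 0.01
grip_force: 31.4
```

carry_out(moves=[{"tx": 0,"ty": 0,"tz": 2,"wx": 0,"wy": 0,"wz": 0,"claw": 1},{"tx": 0,"ty": 0,"tz": 4,"wx": 0,"wy": 0,"wz": 0,"claw": 1},{"tx": 0,"ty": 0,"tz": 4,"wx": 0,"wy": 0,"wz": 0,"claw": 1},{"tx": 0,"ty": 0,"tz": 5,"wx": 0,"wy": 0,"wz": 0,"claw": 1},{"tx": 0,"ty": -2,"tz": 3,"wx": 0,"wy": 0,"wz": 0,"claw": 1},{"tx": -1.5,"ty": -4.5,"tz": 0,"wx": 0,"wy": 0,"wz": 0.05,"claw": 1},{"tx": -1.5,"ty": -4.5,"tz": 0,"wx": 0,"wy": 0,"wz": 0.05,"claw": 1},{"tx": -1.5,"ty": -4.5,"tz": 0,"wx": 0,"wy": 0,"wz": 0.05,"claw": 1}], newtons=40)

```text
clock: 28.02
tcp_pos: [0.5034, 0.0195, 0.2013]
orientation: [0.0, 0.096, 0.995, -0.0]
wrist_force: [0.3, -0.7, 0.1]
finger_gap: 0.0096
grip_force: 41.9
```

carry_out(moves=[{"tx": -1.5,"ty": -4.5,"tz": 0,"wx": 0,"wy": 0,"wz": 0.05,"claw": 1},{"tx": -1.5,"ty": -4.5,"tz": 0,"wx": 0,"wy": 0,"wz": 0.045,"claw": 1},{"tx": -1.5,"ty": -4.5,"tz": 0,"wx": 0,"wy": 0,"wz": 0,"claw": 1},{"tx": -1.5,"ty": -4.5,"tz": 0,"wx": 0,"wy": 0,"wz": 0,"claw": 1},{"tx": -1.5,"ty": -4.5,"tz": 0,"wx": 0,"wy": 0,"wz": 0,"claw": 1},{"tx": -2.2,"ty": -4.8,"tz": 0,"wx": 0,"wy": 0,"wz": 0,"claw": 1},{"tx": 0,"ty": 0,"tz": 0,"wx": 0,"wy": 0,"wz": 0,"claw": 1},{"tx": 0,"ty": 0,"tz": 0,"wx": 0,"wy": 0,"wz": 0,"claw": 1}])

```text
clock: 29.02
tcp_pos: [0.4068, -0.252, 0.2011]
orientation: [-0.0, 0.05, 0.999, 0.0]
wrist_force: [-0.9, 0.1, -0.3]
finger_gap: 0.0093
grip_force: 41.9
```

carry_out(moves=[{"tx": 0,"ty": -0.05,"tz": -5,"wx": 0,"wy": 0,"wz": 0,"claw": 1},{"tx": 0,"ty": 0,"tz": -5,"wx": 0,"wy": 0,"wz": 0,"claw": 1},{"tx": 0,"ty": 0,"tz": -4,"wx": 0,"wy": 0,"wz": 0,"claw": 1},{"tx": 0,"ty": 0,"tz": -3,"wx": 0,"wy": 0,"wz": 0,"claw": 1},{"tx": 0,"ty": 0,"tz": -1.3,"wx": 0,"wy": 0,"wz": 0,"claw": 1},{"tx": 0,"ty": 0,"tz": 0,"wx": 0,"wy": 0,"wz": 0,"claw": 1},{"tx": 0,"ty": 0,"tz": 0,"wx": 0,"wy": 0,"wz": 0,"claw": 1}])

```text
clock: 29.9
tcp_pos: [0.4081, -0.2532, 0.0195]
orientation: [0.001, 0.049, 0.999, -0.001]
wrist_force: [0.5, 0.3, -0.4]
finger_gap: 0.0091
grip_force: 41.9
```

carry_out(moves=[{"tx": 0,"ty": 0,"tz": -0.5,"wx": 0,"wy": 0,"wz": 0,"claw": 1},{"tx": 0,"ty": 0,"tz": -0.2,"wx": 0,"wy": 0,"wz": 0,"claw": 1},{"tx": 0,"ty": 0,"tz": 0,"wx": 0,"wy": 0,"wz": 0,"claw": 1}])

```text
clock: 30.28
tcp_pos: [0.4069, -0.2528, 0.0114]
orientation: [-0.0, 0.049, 0.999, 0.0]
wrist_force: [-0.4, -0.1, 0.2]
finger_gap: 0.0093
grip_force: 41.9
```

carry_out(moves=[{"tx": 0,"ty": 0,"tz": -0.2,"wx": 0,"wy": 0,"wz": 0,"claw": 1},{"tx": 0,"ty": 0,"tz": 0,"wx": 0,"wy": 0,"wz": 0,"claw": 1}])

```text
clock: 30.52
tcp_pos: [0.4069, -0.2527, 0.0092]
orientation: [-0.0, 0.049, 0.999, 0.0]
wrist_force: [0.7, 0.3, -0.3]
finger_gap: 0.0093
grip_force: 41.9
```

carry_out(moves=[{"tx": 0,"ty": 0,"tz": -0.1,"wx": 0,"wy": 0,"wz": 0,"claw": 1},{"tx": 0,"ty": 0,"tz": 0,"wx": 0,"wy": 0,"wz": 0,"claw": 0.6},{"tx": 0,"ty": 0,"tz": 0,"wx": 0,"wy": 0,"wz": 0,"claw": 0.4},{"tx": 0,"ty": 0,"tz": 0,"wx": 0,"wy": 0,"wz": 0,"claw": 0.4},{"tx": 0,"ty": 0,"tz": 2,"wx": 0,"wy": 0,"wz": 0,"claw": 0.4},{"tx": 0,"ty": 0,"tz": 5,"wx": 0,"wy": 0,"wz": 0,"claw": 0.4},{"tx": 0,"ty": 0,"tz": 6,"wx": 0,"wy": 0,"wz": 0,"claw": 0},{"tx": 0,"ty": 0,"tz": 6,"wx": 0,"wy": 0,"wz": 0,"claw": -0.2}])

```text
clock: 31.52
tcp_pos: [0.4067, -0.2525, 0.2001]
orientation: [-0.0, 0.049, 0.999, 0.0]
wrist_force: [0.9, -0.6, 0.4]
finger_gap: 0.0513
grip_force: 0.0
```

carry_out(moves=[{"tx": 0,"ty": 5.2,"tz": 0,"wx": 0,"wy": 0,"wz": 0.135,"claw": -0.2},{"tx": 0,"ty": 5.2,"tz": 0,"wx": 0,"wy": 0,"wz": 0.135,"claw": -0.2},{"tx": 0,"ty": 5.2,"tz": 0,"wx": 0,"wy": 0,"wz": 0.135,"claw": -0.2},{"tx": 1,"ty": 5.2,"tz": 0,"wx": 0,"wy": 0,"wz": 0.135,"claw": -0.2},{"tx": 1,"ty": 5.2,"tz": 0,"wx": 0,"wy": 0,"wz": 0.135,"claw": -0.2},{"tx": 1,"ty": 5.2,"tz": 0,"wx": 0,"wy": 0,"wz": 0.135,"claw": -0.2},{"tx": 1,"ty": 5.2,"tz": 0,"wx": 0,"wy": 0,"wz": 0.135,"claw": -0.2},{"tx": 1,"ty": 5,"tz": 0,"wx": 0,"wy": 0,"wz": 0,"claw": -0.2}])

```text
clock: 32.52
tcp_pos: [0.4571, 0.1631, 0.1984]
orientation: [0.0, -0.411, 0.912, -0.0]
wrist_force: [1.5, -0.7, -0.2]
finger_gap: 0.0512
grip_force: 0.0
```

carry_out(moves=[{"tx": 0,"ty": 0,"tz": -4,"wx": 0,"wy": 0,"wz": 0,"claw": -0.2},{"tx": 0,"ty": 0,"tz": -4,"wx": 0,"wy": 0,"wz": 0,"claw": -0.2},{"tx": 0,"ty": 0,"tz": 0,"wx": 0,"wy": 0,"wz": 0,"claw": -0.2},{"tx": 0,"ty": 0,"tz": 0,"wx": 0,"wy": 0,"wz": 0,"claw": -0.2}])

```text
clock: 33.02
tcp_pos: [0.4577, 0.1612, 0.1195]
orientation: [0.0, -0.41, 0.912, -0.0]
wrist_force: [-0.4, -0.2, 0.2]
finger_gap: 0.0511
grip_force: 0.0
```

```bash
python3 -c "
from h import *
c=snap('top','t5.png',(310,170,410,270),4)
print(env.get_state()['tcp_pos'])"
```

```text
[0.45827601 0.16125509 0.12003402]
```

View pics/t5.png

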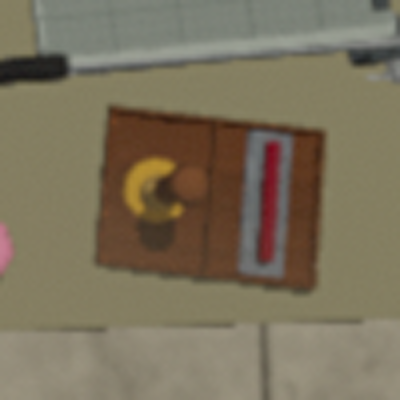

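Wax lies along the grey strip ((270,200), strip (263,203)) and the stamp is upright on the disc. Next I close the drawer.

carry_out(moves=[{"tx": 0,"ty": 0,"tz": -4,"wx": 0,"wy": 0,"wz": 0,"claw": -0.2},{"tx": 0,"ty": 0,"tz": -4,"wx": 0,"wy": 0,"wz": 0,"claw": -0.2},{"tx": 0,"ty": 0,"tz": -2,"wx": 0,"wy": 0,"wz": 0,"claw": -0.2},{"tx": 0,"ty": 0,"tz": 0,"wx": 0,"wy": 0,"wz": 0,"claw": 0.2},{"tx": 0,"ty": 0,"tz": 0,"wx": 0,"wy": 0,"wz": 0,"claw": 0.5},{"tx": 0,"ty": 0,"tz": 0,"wx": 0,"wy": 0,"wz": 0,"claw": 1},{"tx": 0,"ty": 0,"tz": 0,"wx": 0,"wy": 0,"wz": 0,"claw": 1},{"tx": 0,"ty": 0,"tz": 0,"wx": 0,"wy": 0,"wz": 0,"claw": 1}], newtons=30)

```text
clock: 34.08
tcp_pos: [0.4579, 0.1619, 0.0201]
orientation: [0.001, -0.411, 0.912, 0.0]
wrist_force: [-3.0, 1.3, 6.2]
finger_gap: 0.0183
grip_force: 29.6
```

carry_out(moves=[{"tx": 0.4,"ty": 0.45,"tz": 0,"wx": 0,"wy": 0,"wz": 0,"claw": 1},{"tx": 0.67,"ty": 0.75,"tz": 0,"wx": 0,"wy": 0,"wz": 0,"claw": 1},{"tx": 0.8,"ty": 0.9,"tz": 0,"wx": 0,"wy": 0,"wz": 0,"claw": 1},{"tx": 0.8,"ty": 0.9,"tz": 0,"wx": 0,"wy": 0,"wz": 0,"claw": 1},{"tx": 0.8,"ty": 0.9,"tz": 0,"wx": 0,"wy": 0,"wz": 0,"claw": 1},{"tx": 0.8,"ty": 0.9,"tz": 0,"wx": 0,"wy": 0,"wz": 0,"claw": 1},{"tx": 0.8,"ty": 0.9,"tz": 0,"wx": 0,"wy": 0,"wz": 0,"claw": 1},{"tx": 0.67,"ty": 0.75,"tz": 0,"wx": 0,"wy": 0,"wz": 0,"claw": 1}])

```text
clock: 35.08
tcp_pos: [0.5157, 0.2265, 0.0202]
orientation: [0.001, -0.411, 0.912, -0.0]
wrist_force: [-3.0, -0.2, 6.3]
finger_gap: 0.018
grip_force: 29.6
```

carry_out(moves=[{"tx": 0.53,"ty": 0.6,"tz": 0,"wx": 0,"wy": 0,"wz": 0,"claw": 1},{"tx": 0.4,"ty": 0.45,"tz": 0,"wx": 0,"wy": 0,"wz": 0,"claw": 1},{"tx": 0.2,"ty": 0.22,"tz": 0,"wx": 0,"wy": 0,"wz": 0,"claw": 1},{"tx": 0.07,"ty": 0.08,"tz": 0,"wx": 0,"wy": 0,"wz": 0,"claw": 1},{"tx": 0,"ty": 0,"tz": 0,"wx": 0,"wy": 0,"wz": 0,"claw": 1}])

```text
clock: 35.7
tcp_pos: [0.5274, 0.2396, 0.0202]
orientation: [0.001, -0.411, 0.912, -0.0]
wrist_force: [-1.7, 0.0, 5.5]
finger_gap: 0.0181
grip_force: 29.6
```

carry_out(moves=[{"tx": 0.07,"ty": 0.08,"tz": 0,"wx": 0,"wy": 0,"wz": 0,"claw": 1},{"tx": 0,"ty": 0,"tz": 0,"wx": 0,"wy": 0,"wz": 0,"claw": 1}])

```text
clock: 35.95
tcp_pos: [0.5274, 0.2397, 0.0202]
orientation: [0.0, -0.41, 0.912, -0.001]
wrist_force: [-3.2, -2.7, 8.3]
finger_gap: 0.0179
grip_force: 29.8
```

carry_out(moves=[{"tx": 0.07,"ty": 0.08,"tz": 0,"wx": 0,"wy": 0,"wz": 0,"claw": 1},{"tx": 0,"ty": 0,"tz": 0,"wx": 0,"wy": 0,"wz": 0,"claw": 1}])

```text
clock: 36.2
tcp_pos: [0.5274, 0.2397, 0.0201]
orientation: [-0.001, -0.41, 0.912, -0.001]
wrist_force: [-6.4, -4.1, 9.9]
finger_gap: 0.0181
grip_force: 30.0
```

carry_out(moves=[{"tx": 0,"ty": 0,"tz": 0,"wx": 0,"wy": 0,"wz": 0,"claw": 0.4},{"tx": 0,"ty": 0,"tz": 0,"wx": 0,"wy": 0,"wz": 0,"claw": 0},{"tx": 0,"ty": 0,"tz": 0,"wx": 0,"wy": 0,"wz": 0,"claw": 0},{"tx": 0,"ty": 0,"tz": 2,"wx": 0,"wy": 0,"wz": 0,"claw": 0},{"tx": 0,"ty": 0,"tz": 5,"wx": 0,"wy": 0,"wz": 0,"claw": 0},{"tx": 0,"ty": 0,"tz": 5,"wx": 0,"wy": 0,"wz": 0,"claw": -0.5},{"tx": 0,"ty": 0,"tz": 4,"wx": 0,"wy": 0,"wz": 0,"claw": -1},{"tx": 1,"ty": -3,"tz": 0,"wx": 0,"wy": 0,"wz": 0,"claw": -1}])

```text
clock: 37.2
tcp_pos: [0.54, 0.2126, 0.1826]
orientation: [0.004, -0.412, 0.911, -0.0]
wrist_force: [-0.4, -0.3, -1.0]
finger_gap: 0.0855
grip_force: 0.0
```

carry_out(moves=[{"tx": 2,"ty": -5,"tz": 0,"wx": 0,"wy": 0,"wz": 0,"claw": -1},{"tx": 2,"ty": -5,"tz": 0,"wx": 0,"wy": 0,"wz": 0,"claw": -1},{"tx": 2,"ty": -5,"tz": 0,"wx": 0,"wy": 0,"wz": 0,"claw": -1},{"tx": 2,"ty": -5,"tz": 0,"wx": 0,"wy": 0,"wz": 0,"claw": -1},{"tx": 0.7,"ty": -2.6,"tz": 0,"wx": 0,"wy": 0,"wz": 0,"claw": -1},{"tx": 0,"ty": 0,"tz": 0,"wx": 0,"wy": 0,"wz": 0,"claw": -1},{"tx": 0,"ty": 0,"tz": 0,"wx": 0,"wy": 0,"wz": 0,"claw": -1}])

```text
clock: 38.08
tcp_pos: [0.6244, -0.0146, 0.1781]
orientation: [-0.0, -0.411, 0.912, 0.0]
wrist_force: [0.1, 0.9, -0.1]
finger_gap: 0.085
grip_force: 0.0
```

carry_out(moves=[{"tx": 0.1,"ty": 0,"tz": -4,"wx": 0,"wy": 0,"wz": 0,"claw": -1},{"tx": 0,"ty": 0,"tz": -3,"wx": 0,"wy": 0,"wz": 0,"claw": -1},{"tx": 0,"ty": 0,"tz": -2,"wx": 0,"wy": 0,"wz": 0,"claw": -1},{"tx": 0,"ty": 0,"tz": -2,"wx": 0,"wy": 0,"wz": 0,"claw": -1},{"tx": 0,"ty": 0,"tz": -2,"wx": 0,"wy": 0,"wz": 0,"claw": -1},{"tx": 0,"ty": 0,"tz": -0.8,"wx": 0,"wy": 0,"wz": 0,"claw": -1},{"tx": 0,"ty": 0,"tz": 0,"wx": 0,"wy": 0,"wz": 0,"claw": -1}])

```text
clock: 38.95
tcp_pos: [0.6253, -0.0141, 0.0401]
orientation: [-0.0, -0.411, 0.912, 0.0]
wrist_force: [0.8, -0.1, 0.9]
finger_gap: 0.0854
grip_force: 0.0
```

carry_out(moves=[{"tx": 0,"ty": 0,"tz": 0,"wx": 0,"wy": 0,"wz": 0,"claw": -0.7},{"tx": 0,"ty": 0,"tz": 0,"wx": 0,"wy": 0,"wz": 0,"claw": -0.5},{"tx": 0,"ty": 0,"tz": 0,"wx": 0,"wy": 0,"wz": 0,"claw": 0},{"tx": 0,"ty": 0,"tz": 0,"wx": 0,"wy": 0,"wz": 0,"claw": 1},{"tx": 0,"ty": 0,"tz": 0,"wx": 0,"wy": 0,"wz": 0,"claw": 1}], newtons=30)

```text
clock: 39.58
tcp_pos: [0.6264, -0.0149, 0.0417]
orientation: [0.001, -0.411, 0.912, -0.0]
wrist_force: [-0.8, 2.1, 6.3]
finger_gap: 0.0635
grip_force: 32.4
```

carry_out(moves=[{"tx": 0,"ty": 0,"tz": 1,"wx": 0,"wy": 0,"wz": 0,"claw": 1},{"tx": 0,"ty": 0,"tz": 2.5,"wx": 0,"wy": 0,"wz": 0,"claw": 1},{"tx": 0,"ty": 0,"tz": 2.5,"wx": 0,"wy": 0,"wz": 0,"claw": 1},{"tx": -1.4,"ty": 2,"tz": 2,"wx": 0,"wy": 0,"wz": 0,"claw": 1},{"tx": -2,"ty": 3,"tz": 0,"wx": 0,"wy": 0,"wz": 0,"claw": 1},{"tx": -2,"ty": 3,"tz": 0,"wx": 0,"wy": 0,"wz": 0,"claw": 1},{"tx": -2,"ty": 3,"tz": 0,"wx": 0,"wy": 0,"wz": 0,"claw": 1},{"tx": -1,"ty": 2.9,"tz": 0,"wx": 0,"wy": 0,"wz": 0,"claw": 1}])

```text
clock: 40.58
tcp_pos: [0.5406, 0.1245, 0.1207]
orientation: [-0.0, -0.41, 0.912, 0.0]
wrist_force: [-0.4, -0.5, -2.3]
finger_gap: 0.0634
grip_force: 34.0
```

carry_out(moves=[{"tx": 0,"ty": 0,"tz": -2,"wx": 0,"wy": 0,"wz": 0,"claw": 1},{"tx": 0,"ty": 0,"tz": -2,"wx": 0,"wy": 0,"wz": 0,"claw": 1},{"tx": 0,"ty": 0,"tz": -1.5,"wx": 0,"wy": 0,"wz": 0,"claw": 1},{"tx": 0,"ty": 0,"tz": 0,"wx": 0,"wy": 0,"wz": 0,"claw": 1},{"tx": 0,"ty": 0,"tz": 0,"wx": 0,"wy": 0,"wz": 0,"claw": 1}])

```text
clock: 41.2
tcp_pos: [0.5423, 0.1237, 0.0659]
orientation: [0.0, -0.41, 0.912, -0.0]
wrist_force: [0.5, 0.4, -2.1]
finger_gap: 0.063
grip_force: 34.0
```

carry_out(moves=[{"tx": 0,"ty": 0,"tz": -1,"wx": 0,"wy": 0,"wz": 0,"claw": 1},{"tx": 0,"ty": 0,"tz": -1,"wx": 0,"wy": 0,"wz": 0,"claw": 1},{"tx": 0,"ty": 0,"tz": -0.2,"wx": 0,"wy": 0,"wz": 0,"claw": 1},{"tx": 0,"ty": 0,"tz": 0,"wx": 0,"wy": 0,"wz": 0,"claw": 1}])

```text
clock: 41.7
tcp_pos: [0.5417, 0.1238, 0.0432]
orientation: [-0.0, -0.411, 0.912, 0.0]
wrist_force: [0.0, -0.3, -1.7]
finger_gap: 0.0634
grip_force: 34.0
```

carry_out(moves=[{"tx": 0,"ty": 0,"tz": -0.2,"wx": 0,"wy": 0,"wz": 0,"claw": 1},{"tx": 0,"ty": 0,"tz": 0,"wx": 0,"wy": 0,"wz": 0,"claw": 1}])

```text
clock: 41.95
tcp_pos: [0.5421, 0.1241, 0.0428]
orientation: [0.001, -0.411, 0.912, -0.0]
wrist_force: [-3.7, 0.5, 7.8]
finger_gap: 0.0631
grip_force: 35.1
```

carry_out(moves=[{"tx": 0,"ty": 0,"tz": 0,"wx": 0,"wy": 0,"wz": 0,"claw": -0.6},{"tx": 0,"ty": 0,"tz": 0,"wx": 0,"wy": 0,"wz": 0,"claw": -0.8},{"tx": 0,"ty": 0,"tz": 0,"wx": 0,"wy": 0,"wz": 0,"claw": -1},{"tx": 0,"ty": 0,"tz": 0,"wx": 0,"wy": 0,"wz": 0,"claw": -1},{"tx": 0,"ty": 0,"tz": 2,"wx": 0,"wy": 0,"wz": 0,"claw": -1},{"tx": 0,"ty": 0,"tz": 3,"wx": 0,"wy": 0,"wz": 0,"claw": -1},{"tx": 0,"ty": 0,"tz": 4,"wx": 0,"wy": 0,"wz": 0,"claw": -1},{"tx": 0,"ty": 0,"tz": 4,"wx": 0,"wy": 0,"wz": 0,"claw": -1}])

```text
clock: 42.95
tcp_pos: [0.5416, 0.1238, 0.1723]
orientation: [-0.0, -0.411, 0.912, 0.0]
wrist_force: [-0.1, 0.3, -0.3]
finger_gap: 0.0855
grip_force: 0.0
```

carry_out(moves=[{"tx": 3,"ty": -2,"tz": 0,"wx": 0,"wy": 0,"wz": 0,"claw": -0.7},{"tx": 3,"ty": -2,"tz": 0,"wx": 0,"wy": 0,"wz": 0,"claw": -0.7},{"tx": 2.5,"ty": -2.4,"tz": 0,"wx": 0,"wy": 0,"wz": 0,"claw": -0.7},{"tx": 0,"ty": 0,"tz": -3,"wx": 0,"wy": 0,"wz": 0,"claw": -0.7},{"tx": 0,"ty": 0,"tz": -3,"wx": 0,"wy": 0,"wz": 0,"claw": -0.7},{"tx": 0,"ty": 0,"tz": -2,"wx": 0,"wy": 0,"wz": 0,"claw": -0.7},{"tx": 0,"ty": 0,"tz": 0,"wx": 0,"wy": 0,"wz": 0,"claw": -0.7},{"tx": 0,"ty": 0,"tz": 0,"wx": 0,"wy": 0,"wz": 0,"claw": -0.7}])

```text
clock: 43.95
tcp_pos: [0.6273, 0.0598, 0.0921]
orientation: [0.0, -0.411, 0.912, -0.0]
wrist_force: [0.6, 0.5, 0.5]
finger_gap: 0.0727
grip_force: 0.0
```

carry_out(moves=[{"tx": 0,"ty": 0,"tz": -3,"wx": 0,"wy": 0,"wz": 0,"claw": -0.7},{"tx": 0,"ty": 0,"tz": -3,"wx": 0,"wy": 0,"wz": 0,"claw": -0.7},{"tx": 0,"ty": 0,"tz": -1.6,"wx": 0,"wy": 0,"wz": 0,"claw": -0.7},{"tx": 0,"ty": 0,"tz": 0,"wx": 0,"wy": 0,"wz": 0,"claw": -0.7}])

```text
clock: 44.45
tcp_pos: [0.6264, 0.0599, 0.015]
orientation: [-0.001, -0.411, 0.912, 0.0]
wrist_force: [0.2, -0.6, 0.0]
finger_gap: 0.0726
grip_force: 0.0
```

carry_out(moves=[{"tx": 0,"ty": 0,"tz": 0,"wx": 0,"wy": 0,"wz": 0,"claw": -0.3},{"tx": 0,"ty": 0,"tz": 0,"wx": 0,"wy": 0,"wz": 0,"claw": 0},{"tx": 0,"ty": 0,"tz": 0,"wx": 0,"wy": 0,"wz": 0,"claw": 0.5},{"tx": 0,"ty": 0,"tz": 0,"wx": 0,"wy": 0,"wz": 0,"claw": 1},{"tx": 0,"ty": 0,"tz": 0,"wx": 0,"wy": 0,"wz": 0,"claw": 1},{"tx": 0,"ty": 0,"tz": 0,"wx": 0,"wy": 0,"wz": 0,"claw": 1}], newtons=25)

```text
clock: 45.2
tcp_pos: [0.6281, 0.0598, 0.0171]
orientation: [0.001, -0.411, 0.912, -0.001]
wrist_force: [0.1, 0.3, 6.3]
finger_gap: 0.0431
grip_force: 25.1
```

carry_out(moves=[{"tx": 0,"ty": 0,"tz": 2,"wx": 0,"wy": 0,"wz": 0,"claw": 1},{"tx": 0,"ty": 0,"tz": 5,"wx": 0,"wy": 0,"wz": 0,"claw": 1},{"tx": 0,"ty": 0,"tz": 5.5,"wx": 0,"wy": 0,"wz": 0,"claw": 1},{"tx": 0,"ty": 0,"tz": 5.5,"wx": 0,"wy": 0,"wz": 0,"claw": 1},{"tx": -4,"ty": 3,"tz": 0,"wx": 0,"wy": 0,"wz": 0,"claw": 1},{"tx": -4,"ty": 3,"tz": 0,"wx": 0,"wy": 0,"wz": 0,"claw": 1},{"tx": -4,"ty": 3,"tz": 0,"wx": 0,"wy": 0,"wz": 0,"claw": 1},{"tx": -3.6,"ty": 3.2,"tz": 0,"wx": 0,"wy": 0,"wz": 0,"claw": 1}])

```text
clock: 46.2
tcp_pos: [0.4694, 0.1825, 0.1957]
orientation: [0.0, -0.41, 0.912, 0.0]
wrist_force: [1.0, -0.0, -0.2]
finger_gap: 0.0427
grip_force: 25.7
```

carry_out(moves=[{"tx": 0,"ty": 0,"tz": -4,"wx": 0,"wy": 0,"wz": 0,"claw": 1},{"tx": 0,"ty": 0,"tz": -5,"wx": 0,"wy": 0,"wz": 0,"claw": 1},{"tx": 0,"ty": 0,"tz": -4,"wx": 0,"wy": 0,"wz": 0,"claw": 1},{"tx": 0,"ty": 0,"tz": -2.5,"wx": 0,"wy": 0,"wz": 0,"claw": 1},{"tx": 0,"ty": 0,"tz": 0,"wx": 0,"wy": 0,"wz": 0,"claw": 1},{"tx": 0,"ty": 0,"tz": 0,"wx": 0,"wy": 0,"wz": 0,"claw": 1}])

```text
clock: 46.95
tcp_pos: [0.4717, 0.182, 0.0415]
orientation: [0.001, -0.411, 0.912, -0.0]
wrist_force: [0.2, -0.5, -0.4]
finger_gap: 0.043
grip_force: 25.8
```

carry_out(moves=[{"tx": 0,"ty": 0,"tz": -1,"wx": 0,"wy": 0,"wz": 0,"claw": 1},{"tx": 0,"ty": 0,"tz": -1,"wx": 0,"wy": 0,"wz": 0,"claw": 1},{"tx": 0,"ty": 0,"tz": -0.3,"wx": 0,"wy": 0,"wz": 0,"claw": 1},{"tx": 0,"ty": 0,"tz": 0,"wx": 0,"wy": 0,"wz": 0,"claw": 1}])

```text
clock: 47.45
tcp_pos: [0.4706, 0.1817, 0.0181]
orientation: [-0.0, -0.411, 0.912, -0.0]
wrist_force: [-3.7, -0.6, 8.1]
finger_gap: 0.0428
grip_force: 26.4
```

carry_out(moves=[{"tx": 0,"ty": 0,"tz": -0.15,"wx": 0,"wy": 0,"wz": 0,"claw": 1},{"tx": 0,"ty": 0,"tz": 0,"wx": 0,"wy": 0,"wz": 0,"claw": 1}])

```text
clock: 47.7
tcp_pos: [0.4707, 0.1818, 0.018]
orientation: [0.0, -0.411, 0.912, -0.0]
wrist_force: [-6.9, -2.3, 21.7]
finger_gap: 0.0431
grip_force: 27.3
```

carry_out(moves=[{"tx": 0,"ty": 0,"tz": 0.2,"wx": 0,"wy": 0,"wz": 0,"claw": 1},{"tx": 0,"ty": 0,"tz": 0,"wx": 0,"wy": 0,"wz": 0,"claw": -0.2},{"tx": 0,"ty": 0,"tz": 0,"wx": 0,"wy": 0,"wz": 0,"claw": -0.4},{"tx": 0,"ty": 0,"tz": 0,"wx": 0,"wy": 0,"wz": 0,"claw": -0.4},{"tx": 0,"ty": 0,"tz": 2,"wx": 0,"wy": 0,"wz": 0,"claw": -0.4},{"tx": 0,"ty": 0,"tz": 4,"wx": 0,"wy": 0,"wz": 0,"claw": -0.4},{"tx": 0,"ty": 0,"tz": 5,"wx": 0,"wy": 0,"wz": 0,"claw": -0.4},{"tx": 0,"ty": 0,"tz": 6,"wx": 0,"wy": 0,"wz": 0,"claw": -0.4}])

```text
clock: 48.7
tcp_pos: [0.4701, 0.1815, 0.1884]
orientation: [-0.001, -0.411, 0.912, 0.0]
wrist_force: [0.9, -0.4, -0.6]
finger_gap: 0.0596
grip_force: 0.0
```

carry_out(moves=[{"tx": -2,"ty": 3.5,"tz": 0,"wx": 0,"wy": 0,"wz": 0,"claw": -0.4},{"tx": -2,"ty": 3.5,"tz": 0,"wx": 0,"wy": 0,"wz": 0,"claw": -0.4},{"tx": -2,"ty": 3.5,"tz": 0,"wx": 0,"wy": 0,"wz": 0,"claw": -0.4},{"tx": -2,"ty": 3.5,"tz": 0,"wx": 0,"wy": 0,"wz": 0,"claw": -0.4},{"tx": -2,"ty": 3.5,"tz": 0,"wx": 0,"wy": 0,"wz": 0,"claw": -0.4},{"tx": -2,"ty": 3.5,"tz": 0,"wx": 0,"wy": 0,"wz": 0,"claw": -0.4},{"tx": 0,"ty": 0,"tz": 0,"wx": 0,"wy": 0,"wz": 0,"claw": -0.4},{"tx": 0,"ty": 0,"tz": 0,"wx": 0,"wy": 0,"wz": 0,"claw": -0.4}])

```text
clock: 49.7
tcp_pos: [0.3508, 0.3915, 0.1875]
orientation: [-0.0, -0.411, 0.912, -0.0]
wrist_force: [0.7, -0.9, 0.4]
finger_gap: 0.0599
grip_force: 0.0
```

```bash
python3 -c "
from h import *
c=snap('top','t6.png',(135,95,400,265),3)
s=snap('scene','s6.png',(80,130,400,290),2.4)
"
```

```text
(no output)
```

View pics/t6.png

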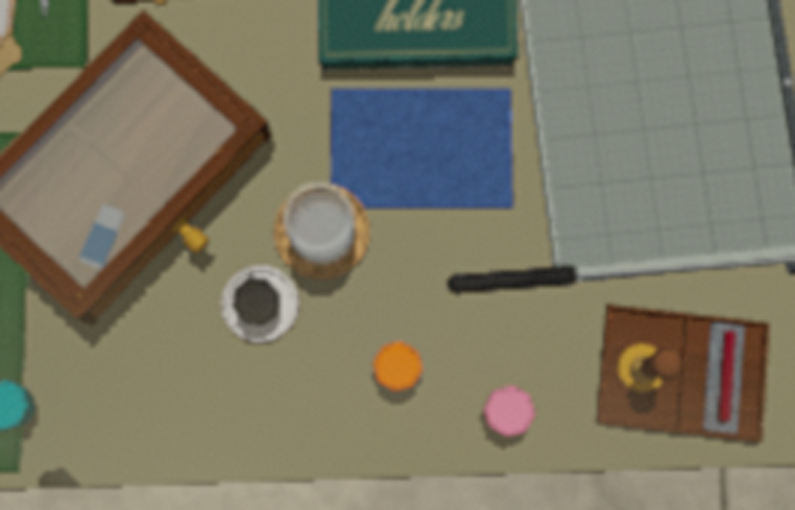

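View pics/s6.png

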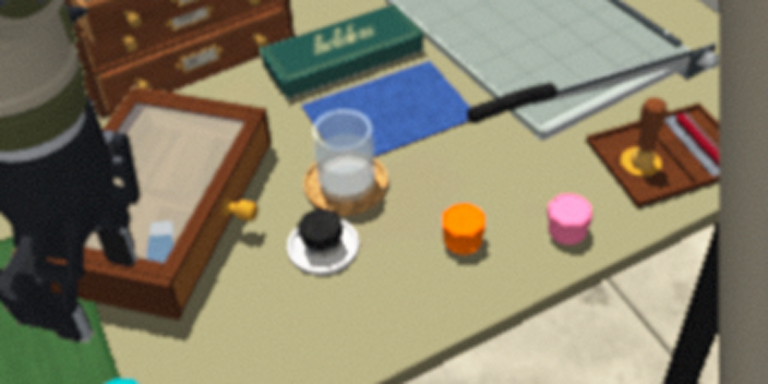

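The final views show:
- **Jars:** water jar in the cork coaster at (320,222), ink jar in the white coaster at (258,300), both upright.
- **Drawer:** the knob at (193,237) matches its shut position from the start.
- **Tray:** stamp on the disc, wax along the strip.

Handing in.

```bash
python3 -c "
from workcell import env
print(env.hand_in())"
```

```text
the job is handed in; nothing more can be done
None
```

The job is handed in at about 50 s: stamp upright on the disc, wax along the grey strip, drawer shut, and both jars upright back in their coasters; the hand-in call did not report a verdict.

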